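# Sort returned case hardware into the stock drawers

## Task

Sort the five loose spare parts on the table into the three open drawers, each kind into the drawer whose ledge shows a sample of it: the two castor wheels and the two nuts lying flat, one in each bay of their drawer, and the bow handle standing on its feet in the middle of its drawer, parallel to the sample handle. Leave the roll of tape and the jar where they are.

Things in the scene. Friction and masses are not known exactly. Their poses are not given: they have to be found in the camera images.
- wheel_a_mid (a point): Spare castor wheel lying flat on the table: black rubber tyre, grey hub, 50 mm diameter, 22 mm high, about 70 g. Point at its centre, 11 mm above its underside; z is its axle. The two loose wheels are alike.
- wheel_b_mid (a point): Spare castor wheel lying flat on the table: black rubber tyre, grey hub, 50 mm diameter, 22 mm high, about 70 g. Point at its centre, 11 mm above its underside; z is its axle. The two loose wheels are alike.
- nut_a_mid (a point): Large plain steel hexagon nut lying flat on the table: 36 mm across flats, 42 mm across corners, 20 mm high, about 110 g; its x axis is square to one pair of flats (every 60 degrees another pair). Point at its centre, 10 mm above its underside. The two loose nuts are alike.
- nut_b_mid (a point): Large plain steel hexagon nut lying flat on the table: 36 mm across flats, 42 mm across corners, 20 mm high, about 110 g; its x axis is square to one pair of flats (every 60 degrees another pair). Point at its centre, 10 mm above its underside. The two loose nuts are alike.
- handle_mid (a point): Steel bow handle standing on its two feet, 100 mm long (its y), 38 mm high, about 130 g. The grip bar runs along y, 14 mm wide (x) and 12 mm high, 92 mm long, open below between the legs. Point at the middle of the bar, 32 mm above the underside of the feet; z up. The feet are 26 mm (x) by 20 mm (y).
- drawer_wheels: Fixed open milky plastic drawer, outside 132 (x) by 156 mm (y), walls 3 mm thick, 38 high, floor 3 thick. Origin: underside centre of this compartment. Beyond its +x wall a ledge 12 mm high (x 66 to 122 mm) carries a fixed sample at x = 94 mm: a castor wheel. A divider along x (3 mm thick, top 21 mm above the underside) makes two bays, 126 by 73.5 mm, centred at y = +38 and -38 mm.
- drawer_nuts: Fixed open milky plastic drawer, outside 132 (x) by 156 mm (y), walls 3 mm thick, 38 high, floor 3 thick. Origin: underside centre of this compartment. Beyond its +x wall a ledge 12 mm high (x 66 to 122 mm) carries a fixed sample at x = 94 mm: a hexagon nut. A divider along x (3 mm thick, top 21 mm above the underside) makes two bays, 126 by 73.5 mm, centred at y = +38 and -38 mm.
- drawer_handle: Fixed open milky plastic drawer, outside 132 (x) by 156 mm (y), walls 3 mm thick, 38 high, floor 3 thick. Origin: underside centre of this compartment. Beyond its +x wall a ledge 12 mm high (x 66 to 122 mm) carries a fixed sample at x = 94 mm: a bow handle standing along y, top 50 mm above the table. It has no divider: one compartment of 126 by 150 mm.
- tape: Bystander: black roll of tape lying flat, 96 mm diameter, 25 mm high, at the right-hand side. Origin at the centre of its underside.
- jar: Bystander: closed jar, 64 mm diameter, 85 mm high, at the left-hand side. Origin at the centre of its underside.

How it is judged:
By the outcome, as a careful person would: the job done as asked, in the order asked, and still so for the second after the job is handed in, with the robot touching nothing.
It also fails if it takes over 112 s, if anything falls off the work surface, if the arm or the gripper's body presses on something with over 40 N, if the wrist force passes 120 N, or if a joint passes its speed limit or range.

## Robot

A 6-joint arm with a two-finger parallel gripper is mounted at the origin on the work surface. World frame = base frame: x ahead of the robot, y to its left, z up, the work surface at z = 0. Lengths are in m, angles in rad, forces in N, time in s.
With the tool pointing down it reaches from about 0.425 to 0.925 m from the base axis. Payload 12.5 kg.
Tool frame: the origin (TCP) lies midway between the tips of the shut fingers; the grasp point (between the pads) lies 19 mm behind it; z points along the fingers, y is the direction in which the jaws open and shut (so a half turn about z gives the same grasp; the last joint's range is limited). The gripper opens to 85 mm and grips with 20 to 120 N. Pads are 22 mm wide; open, the fingers measure 114 mm over their backs; the gripper's body (76 mm by 85 mm) begins 54 mm behind the grasp point. The pads swing forward as they close: fully open they stand 13 mm farther back than shut.
Start: joints at [1.062, 0.491, 1.559, -0, 1.092, -0.106], TCP at [0.245, 0.575, 0.208] pointing down, gripper open.
Joint ranges: [-3.1, 3.1], [-0.84, 2.19], [0.05, 2.79], [-1.13, 4.28], [0.06, 2.93], [-2.69, 2.69]. Speed limits (rad/s): [2.22, 2.22, 2.79, 3.14, 3.14, 3.14].

## Interface

Orientations are given as [roll, pitch, yaw] about the fixed x, y, z axes, in that order (R = Rz(yaw) Ry(pitch) Rx(roll)).
In Python, from rig import bot gives the robot as it stands.
- The arm moves only by the tool jog_arm, never from a script. Its argument "motion" is text: rows parted by semicolons, each of 7 numbers parted by spaces: the turn, a rotation vector about the tool's x, y, z in rad, then the shift along the tool's x, y, z in cm, then the finger opening in cm, from 0 to 8.54. In form: ax ay az tx ty tz hand; .... A call has 1 to 12 rows; each row shifts and turns the commanded pose from where the row before left it, along the tool's axes as they then stand; what a row does not reach is not made up. A row lasts 1/10 s, in which the tool goes at most 50 mm and 8.59 degrees, less where a joint would pass 70% of its speed; a pose out of reach is approached as far as the arm can. A call with a gripper value outside its range is refused whole. The fingers move at their own pace and stop on an object; "force" is the grip in N (left out, the last holds). Time passes only in rows, so rows that do not move let the fingers close. It gives the time, the measured TCP pose, the force and the opening at its end, in the units of the state.
- bot.get_obs(): the state, without advancing time (a new reading comes with each control period).
- bot.snapshot(name): name is "scene" or "top"; returns a dict with "image" (480x640x3 uint8, blue, green, red), "mtx" (3x3 intrinsics, pixels), "k1" (the pictures are not rectified: a ray, as slopes to the right and down, at radius r is drawn at 1 + k1 r^2 times it, then the intrinsics apply), "world_from_camera" (4x4, takes a point from camera to world coordinates). Camera axes: x right, y down, z forward; pixel columns grow to the right and rows downward; lengths in m; the calibration is good to about 2 mm. A picture is of the moment at which its call begins. There is no depth.
- bot.sign_off(): hands the job in, once; it reports no verdict.
The state is a dict: "time": time; "joint_pos": joint angles; "qd": joint speeds; "joint_efforts": joint torques, N m; "ee_pos": TCP position; "tcp_rot": TCP orientation; "force": force on the tool from outside, world axes, zero at the start; "moment": the same for the moment, N m; "width": finger opening in m.
Only numpy, scipy, OpenCV 4.12 (cv2) and the standard library are available. Lean on these libraries where they do the work, as an engineer would, in place of code of your own. Each camera call takes 0.05 s, during which the arm holds its last target.

## Working session

There is one attempt and no reset: what is moved stays moved. The work goes in short steps, Python scripts to look and compute and a tool call to move; the robot and the scene stay as the last step left them, time stands still between calls to the robot, and variables do not carry over. Pictures are saved under pics/ and viewed, and the job is handed in when it is done.

Besides the shell and the picture viewer there is one more tool, called as name(argument=value, ...) on one line, values as JSON. jog_arm: Moves the arm, as the interface text tells. Its arguments: {"type":"object","properties":{"motion":{"type":"string"},"force":{"type":"number"}},"required":["motion"]}

```bash
mkdir -p pics; ls
python3 - <<'E'
from rig import bot
import cv2,numpy as np
np.set_printoptions(precision=4,suppress=True)
print(bot.get_obs())
for n in("scene","top"):
    s=bot.snapshot(n); cv2.imwrite(f"pics/{n}0.png",s["image"]); print(n,s["mtx"],s["k1"],s["world_from_camera"])
    np.savez(f"{n}0.npz",**{k:s[k] for k in s})
E
```

```text
pics
{'time': 0.0, 'joint_pos': array([ 1.0624,  0.4916,  1.5595,  0.    ,  1.0917, -0.1056]), 'qd': array([ 0.0013, -0.0004, -0.001 , -0.0004,  0.0014,  0.002 ]), 'joint_efforts': array([  0.0044, -61.846 , -26.1593,   0.    ,   0.004 ,   0.    ]), 'ee_pos': array([0.2448, 0.5748, 0.2069]), 'tcp_rot': array([-3.1405, -0.0001,  2.7388]), 'force': array([-0.4052, -0.3928, -0.0445]), 'moment': array([-0.021 ,  0.007 ,  0.0623]), 'width': 0.08527166108341423}
scene [[524.8851   0.     317.2174]
 [  0.     524.8851 233.3019]
 [  0.       0.       1.    ]] -0.03377008229071368 [[ 0.2157  0.6833 -0.6975  1.4755]
 [ 0.9763 -0.1389  0.1658 -0.2341]
 [ 0.0164 -0.7168 -0.6971  1.0343]
 [ 0.      0.      0.      1.    ]]
top [[507.9681   0.     323.9556]
 [  0.     507.9681 235.4773]
 [  0.       0.       1.    ]] 0.012387872530541558 [[-0.0009 -0.9838  0.1792  0.3041]
 [-0.9998 -0.0027 -0.0203  0.0231]
 [ 0.0204 -0.1792 -0.9836  1.1507]
 [ 0.      0.      0.      1.    ]]
```

View pics/scene0.png

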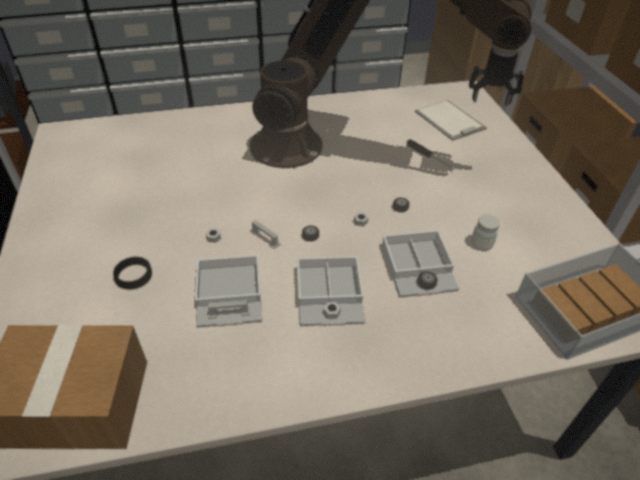

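View pics/top0.png

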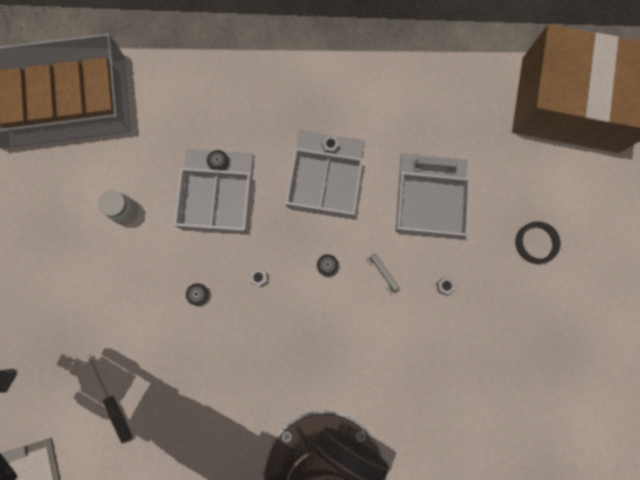

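The top view shows the drawers from left to right: wheels at about (215,195), nuts at (325,180), handle at (433,205). The loose parts are wheels at (198,294) and (328,265), nuts at (260,278) and (446,286), and the handle at (384,273).

```bash
cat > h.py <<'E'
import numpy as np,cv2
def load(n): return dict(np.load(n))
def rays(s,uv):
    uv=np.asarray(uv,float).reshape(-1,2); K=s["mtx"]
    d=(uv-K[:2,2])/[K[0,0],K[1,1]]; rd=np.linalg.norm(d,axis=1); r=rd.copy()
    for _ in range(20): r=rd/(1+float(s["k1"])*r*r)
    u=d*(r/np.maximum(rd,1e-12))[:,None]
    T=s["world_from_camera"]; R=np.c_[u,np.ones(len(u))]@T[:3,:3].T
    return T[:3,3],R
def onz(s,uv,z):
    o,R=rays(s,uv); t=(z-o[2])/R[:,2]; return o+R*t[:,None]
def proj(s,P):
    P=np.asarray(P,float).reshape(-1,3);T=s["world_from_camera"]
    c=(P-T[:3,3])@T[:3,:3]; u=c[:,:2]/c[:,2:]; u=u*(1+float(s["k1"])*(u**2).sum(1))[:,None]
    return u*[s["mtx"][0,0],s["mtx"][1,1]]+s["mtx"][:2,2]
E
python3 - <<'E'
from h import *
s=load("top0.npz"); im=s["image"]
c=cv2.resize(im[235:315,180:470],None,fx=2.75,fy=2.75,interpolation=cv2.INTER_CUBIC)
d=cv2.resize(im[125:245,165:475],None,fx=2.55,fy=2.55,interpolation=cv2.INTER_CUBIC)
cv2.imwrite("pics/c1.png",c);cv2.imwrite("pics/d1.png",d)
t=load("scene0.npz")["image"]
cv2.imwrite("pics/e1.png",cv2.resize(t[185:330,185:465],None,fx=2.8,fy=2.8,interpolation=cv2.INTER_CUBIC))
for y in (278,286): print(im[y,250:272].mean(1).astype(int))
print(im[286,435:458].mean(1).astype(int)); print(im[294,184:212].mean(1).astype(int)); print(im[294,184:212])
E
```

```text
[147 150 138 109  76  56  56  55  53  54  57  69 100 130 150 143 119  99
 100 122 142 145]
[145 144 146 147 144 141 142 141 134 120 107  98 103 108 120 133 139 146
 146 147 147 144]
[136 117  97  98 127 135 121  88  62  51  52  54  50  52  56  65  97 127
 138 139 141 144 146]
[138 111  81  60  64  83  92  95 106 113 101  80  73  91 108 111  99  97
  90  79  63  53  51  52  64  76  98 125]
[[128 138 150]
 [104 110 120]
 [ 76  81  88]
 [ 55  60  65]
 [ 61  64  69]
 [ 79  83  87]
 [ 87  92  97]
 [ 90  94 103]
 [102 106 112]
 [107 113 119]
 [ 96 102 105]
 [ 75  80  86]
 [ 69  73  78]
 [ 85  91  97]
 [103 108 115]
 [106 111 118]
 [ 95  99 105]
 [ 93  97 101]
 [ 86  90  94]
 [ 76  80  82]
 [ 59  64  68]
 [ 50  53  58]
 [ 48  49  56]
 [ 47  51  58]
 [ 59  63  70]
 [ 70  76  83]
 [ 90  99 107]
 [116 124 137]]
```

View pics/c1.png

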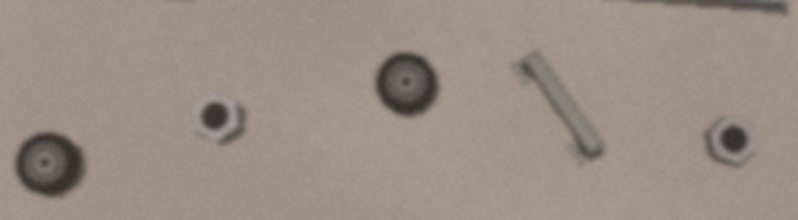

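View pics/d1.png

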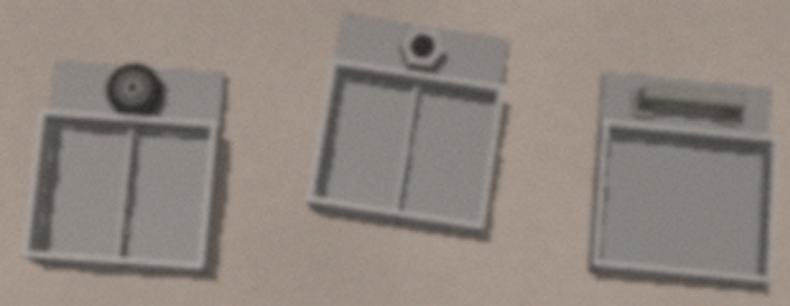

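View pics/e1.png

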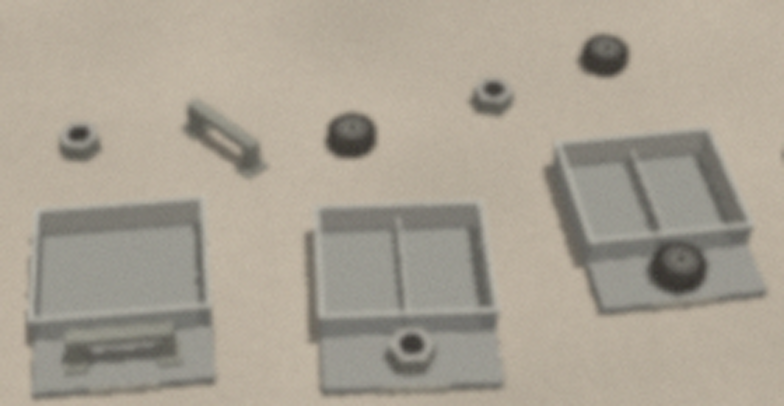

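Run:
```python
from h import *
s=load("top0.npz"); im=s["image"]
for i,(x,y) in enumerate([(170,145),(282,125),(390,148)]):
    c=cv2.resize(im[y:y+92,x:x+90],(540,552),interpolation=cv2.INTER_CUBIC)
    c=cv2.convertScaleAbs(c,alpha=1.5)
    for k in range(0,90,10):
        cv2.putText(c,str(x+k),(k*6,10),0,.35,(0,0,255)); cv2.line(c,(k*6+3,0),(k*6+3,551),(0,0,200) ,1) if k%10==0 else 0
        cv2.putText(c,str(y+k),(0,k*6+10),0,.35,(0,0,255)); cv2.line(c,(0,k*6+3),(539,k*6+3),(0,0,200),1)
    cv2.imwrite(f"pics/dr{i}.png",c)
```

```text
(no output)
```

View pics/dr0.png

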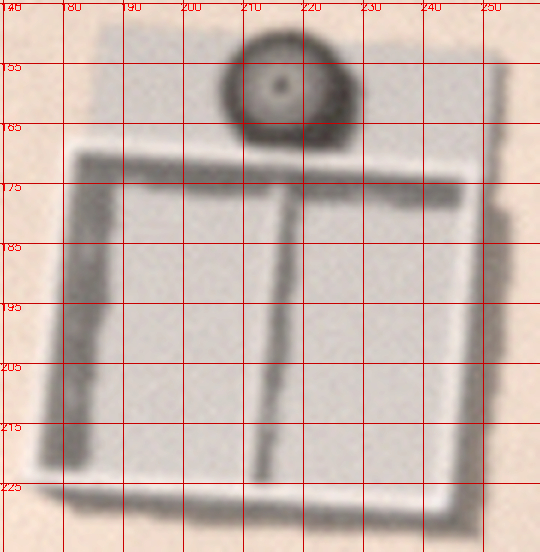

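View pics/dr1.png

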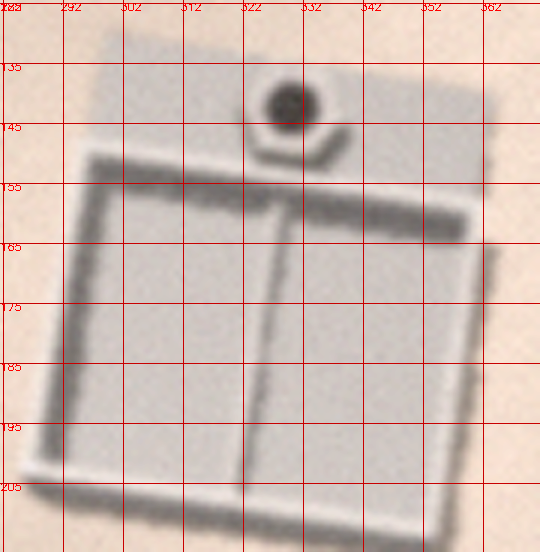

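View pics/dr2.png

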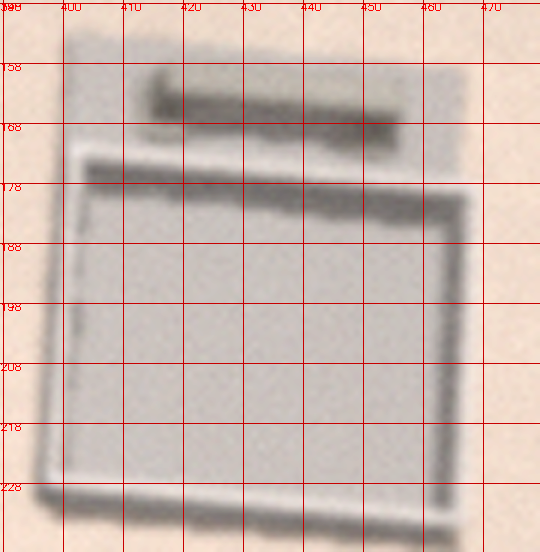

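```bash
cat > dr.py <<'E'
from h import *
from scipy.optimize import least_squares
np.set_printoptions(precision=4,suppress=True)
s=load("top0.npz"); im=s["image"]; t=load("scene0.npz")
O=[(170,145),(282,125),(390,148)]
# inner rim corners in zooms: TL TR BR BL
C=[[(76,153),(465,180),(444,506),(40,469)],[(91,155),(469,212),(427,538-6),(40,459)],[(85,158),(466,196),(454,510),(62,474)]]
M=np.array([[63,75],[63,-75],[-63,-75],[-63,75]])/1000.
def box(p,hx,hy,z):
    c,q=np.cos(p[2]),np.sin(p[2]); B=np.array([[hx,hy],[hx,-hy],[-hx,-hy],[-hx,hy]])
    return np.c_[B@np.array([[c,q],[-q,c]])+p[:2],np.full(4,z)]
res=[]
if __name__=="__main__":
  for i in range(3):
    uv=(np.array(C[i],float)-2.5)/6+O[i]
    w=onz(s,uv,.038)[:,:2]
    f=least_squares(lambda p:(box(p,.063,.075,.038)[:,:2]-w).ravel(),[*w.mean(0),0])
    p=f.x; print(i,p,np.degrees(p[2]),"res mm",f.fun*1000); res.append(p)
    for nm,ss,o,sz in(("t",s,O[i],(92,90)),):
        c=cv2.resize(ss["image"][o[1]:o[1]+92,o[0]:o[0]+90],(540,552),interpolation=cv2.INTER_CUBIC); c=cv2.convertScaleAbs(c,alpha=1.5)
        for hx,hy,z,col in((.063,.075,.038,(0,0,255)),(.066,.078,.038,(255,0,0))):
            q=(proj(ss,box(p,hx,hy,z))-o)*6+2.5
            cv2.polylines(c,[q.round().astype(np.int32)],True,col,1)
        cv2.imwrite(f"pics/ov{nm}{i}.png",c)
  np.save("drawers.npy",res)
  c=cv2.resize(t["image"][185:330,185:465],None,fx=2.8,fy=2.8,interpolation=cv2.INTER_CUBIC)
  for p in res:
    for hx,hy,z,col in((.063,.075,.038,(0,0,255)),(.066,.078,.038,(255,0,0))):
        q=(proj(t,box(p,hx,hy,z))-[185,185])*2.8+.9
        cv2.polylines(c,[q.round().astype(np.int32)],True,col,1)
  cv2.imwrite("pics/ovs.png",c)
  a=[cv2.imread(f"pics/ovt{i}.png") for i in range(3)]
  cv2.imwrite("pics/ovt.png",cv2.resize(np.hstack(a),(800,273),interpolation=cv2.INTER_AREA))
E
python3 dr.py
```

```text
0 [ 0.5898  0.2507 -0.0657] -3.7670154808619674 res mm [ 1.0958  0.4073  0.9436 -2.7514  0.7984  1.0152 -2.8377  1.3289]
1 [ 0.6328 -0.0009 -0.1587] -9.092890201433198 res mm [ 1.8835  0.7687  0.0676 -2.9113  0.9339 -0.4378 -2.885   2.5804]
2 [ 0.582  -0.249  -0.0941] -5.390070980263366 res mm [ 1.5254  2.0138  1.7771 -2.3964 -2.0668 -1.3056 -1.2358  1.6882]
```

View pics/ovt.png

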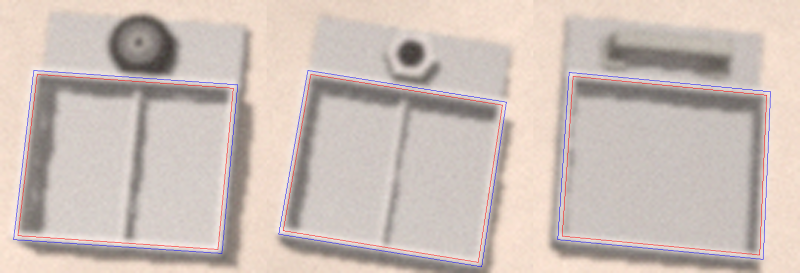

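View pics/ovs.png

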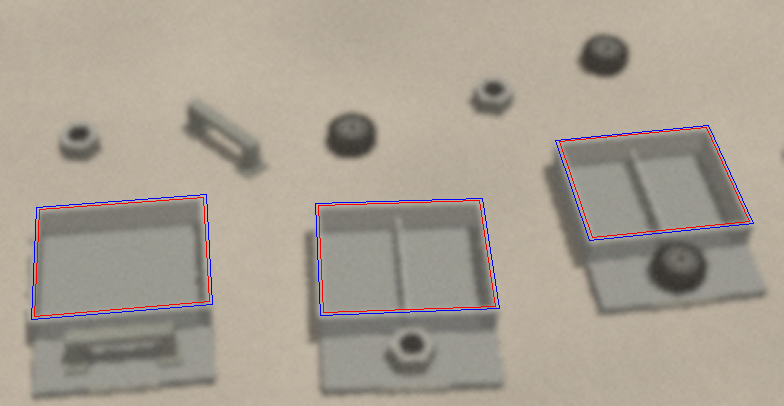

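Run:
```python
from h import *
for n,rs in(("top0",[(186,282),(318,253),(248,266),(434,274),(364,248)]),("scene0",[(391,194),(301,222),(351,208),(203,225),(248,217)])):
    im=load(n+".npz")["image"]; out=[]
    for x,y in rs:
        W=40 if (x,y) in((364,248),(248,217)) else 26
        c=cv2.resize(im[y:y+W,x:x+W],(260,260),interpolation=cv2.INTER_CUBIC); c=cv2.convertScaleAbs(c,alpha=1.4)
        f=260/W
        for k in range(0,W,5):
            p=int((k+.5)*f); cv2.line(c,(p,0),(p,4),(0,0,255)); cv2.line(c,(0,p),(4,p),(0,0,255)); 
        for k in range(0,W,5):
            p=int((k+.5)*f); c[p,::6]=(0,0,255); c[::6,p]=(0,0,255)
            cv2.putText(c,str(x+k),(p-8,12),0,.3,(0,0,255)); cv2.putText(c,str(y+k),(0,p+4),0,.3,(0,0,255))
        out.append(c)
    out.append(np.zeros_like(c))
    cv2.imwrite(f"pics/p_{n}.png",np.vstack([np.hstack(out[:3]),np.hstack(out[3:])]))
```

```text
(no output)
```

View pics/p_top0.png

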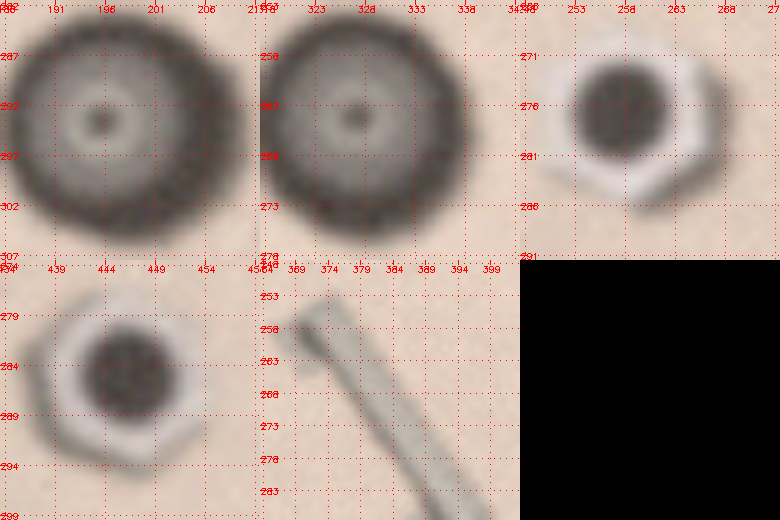

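View pics/p_scene0.png

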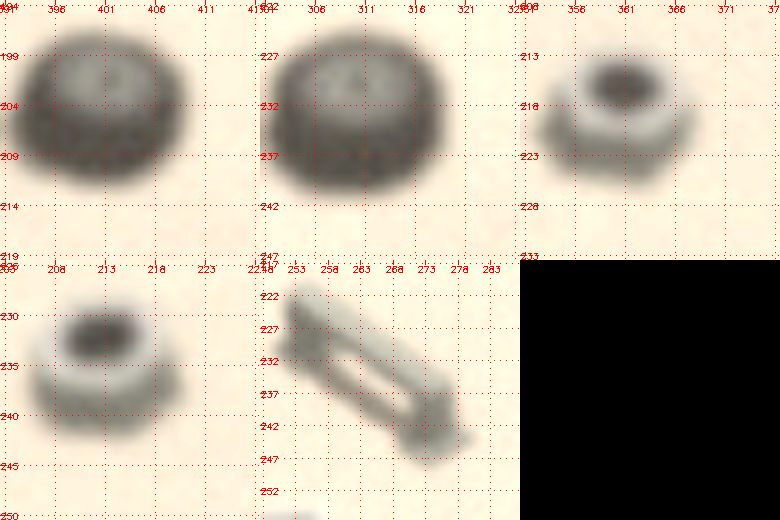

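Run:
```python
from h import *
np.set_printoptions(precision=4,suppress=True)
s=load("top0.npz");t=load("scene0.npz")
for n,a,b,z in(("wa",(195.7,293.7),(401.5,201.3),.022),("wb",(327.2,264.2),(310,229.8),.022),("na",(257.6,276.5),(361,216.1),.02),("nb",(446.3,285.3),(212.8,232.3),.02)):
    print(n,onz(s,a,z)[0,:2],onz(t,b,z)[0,:2])
h=onz(s,[(373.1,254.7),(397.1,288.5)],.038);print(h,np.linalg.norm(h[1]-h[0]),h.mean(0),np.degrees(np.arctan2(*(h[1]-h[0])[1::-1])))
# scene: bar top ends
h=onz(t,[(254.5,223),(276.5,237)],.038);print(h,np.linalg.norm(h[1]-h[0]),h.mean(0),np.degrees(np.arctan2(*(h[1]-h[0])[1::-1])))
im=s["image"][245:300,362:405];g=im.astype(int)
c=cv2.resize(im,None,fx=11,fy=11,interpolation=cv2.INTER_CUBIC);c=cv2.convertScaleAbs(c,alpha=1.4)
for q in proj(s,onz(s,[(373.1,254.7),(397.1,288.5)],.038)): cv2.circle(c,tuple(((q-[362,245])*11+5).astype(int)),4,(0,0,255),1)
cv2.imwrite("pics/hd.png",c)
im=t["image"][214:254,244:288];c=cv2.resize(im,None,fx=11,fy=11,interpolation=cv2.INTER_CUBIC)
for q in [(254.5,223),(276.5,237)]: cv2.circle(c,tuple(((np.array(q)-[244,214])*11+5).astype(int)),4,(0,0,255),1)
cv2.imwrite("pics/hs.png",c)
```

```text
wa [0.3788 0.2821] [0.3794 0.2812]
wb [ 0.4445 -0.0074] [ 0.4449 -0.01  ]
na [0.417  0.1475] [0.4163 0.1459]
nb [ 0.3978 -0.2733] [ 0.399  -0.2753]
[[ 0.4638 -0.1087  0.038 ]
 [ 0.3892 -0.16    0.038 ]] 0.09057616459400314 [ 0.4265 -0.1344  0.038 ] -145.50054716545932
[[ 0.4039 -0.1587  0.038 ]
 [ 0.4706 -0.1079  0.038 ]] 0.08386652444253108 [ 0.4372 -0.1333  0.038 ] 37.27745620809448
```

View pics/hd.png

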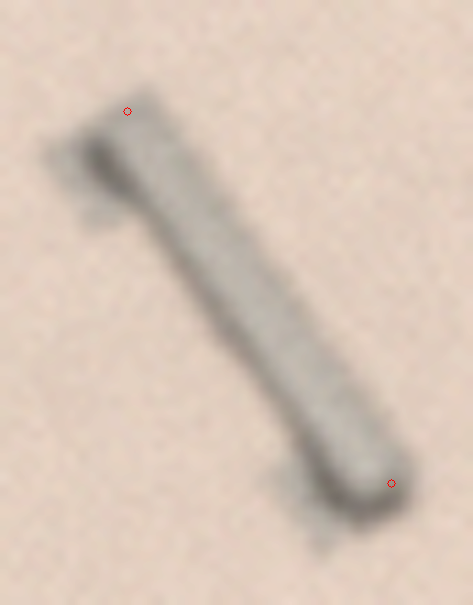

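View pics/hs.png

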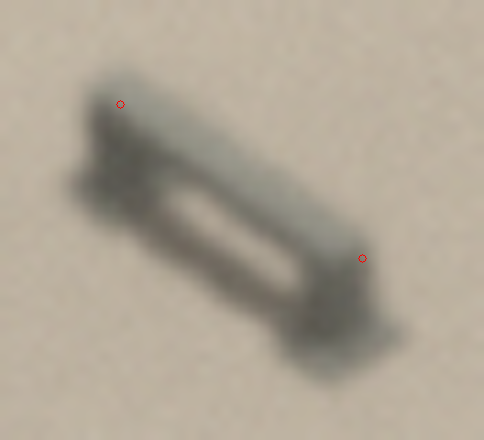

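Run:
```python
from h import *
np.set_printoptions(precision=4,suppress=True)
s=load("top0.npz");t=load("scene0.npz")
for S,e,o in((s,[(122,110),(378,478)],(362,245)),(t,[(110,88),(350,245)],(244,214))):
    h=onz(S,(np.array(e)-5)/11+o,.038);d=h[1]-h[0];print(np.linalg.norm(d),h.mean(0),np.degrees(np.arctan2(d[1],d[0]))%180)
for p in np.load("drawers.npy"):
    c,q=np.cos(p[2]),np.sin(p[2])
    for y in(.038,0,-.038): print(p[0]-q*y,p[1]+c*y)
    print()
# sample positions as check of drawer yaw; wheel sample axle top z=.034, nut .032
for uv,z,p in(((170+(280-2.5)/6,145+(86-2.5)/6),.034,0),((282+(292-2.5)/6,125+(107-2.5)/6),.032,1)):
    w=onz(s,uv,z)[0];P=np.load("drawers.npy")[p];print(w,P[:2]+.094*np.array([np.cos(P[2]),np.sin(P[2])]))
```

```text
0.08907945300100013 [ 0.4272 -0.1326  0.038 ] 33.94246906306634
0.08463191884086113 [ 0.4315 -0.1354  0.038 ] 36.49740740179462
0.5922650778367675 0.28858381249800574
0.5897684981037725 0.2506659131675207
0.5872719183707775 0.21274801383703562

0.6387973646072231 0.036575318338805445
0.6327920141458923 -0.0009471518069164808
0.6267866636845614 -0.0384696219526384

0.5855782054293348 -0.2111443198104126
0.5820086455269186 -0.24897629361700988
0.5784390856245023 -0.28680826742360715

[0.6848 0.2462 0.034 ] [0.6836 0.2445]
[ 0.727  -0.0147  0.032 ] [ 0.7256 -0.0158]
```

```bash
cat > mv.py <<'E'
import sys,numpy as np
from rig import bot
from scipy.spatial.transform import Rotation as R
o=bot.get_obs(); p=o["ee_pos"]; yaw=o["tcp_rot"][2]
print("t %.2f"%o["time"],"pos",p.round(4),"rpy",o["tcp_rot"].round(4),"w %.4f"%o["width"],"F",o["force"].round(1))
a=[float(v) for v in sys.argv[1:]]
for i in range(0,len(a),4):
    x,y,z,ya=a[i:i+4]; t=np.array([x,y,z]); yt=np.radians(ya)
    rot=-((yt-yaw+np.pi/2)%np.pi-np.pi/2) if len(sys.argv)<0 else -((yt-yaw+np.pi)%(2*np.pi)-np.pi)
    Rm=R.from_euler("xyz",[np.pi,0,yt]).as_matrix()
    d=Rm.T@(t-p)*100
    print("turn z %.4f"%rot,"then shift cm",d.round(3)); p=t;yaw=yt
E
python3 mv.py .379 .2817 .08 86.2 .379 .2817 -.001 86.2
```

```text
t 0.10 pos [0.2449 0.5748 0.207 ] rpy [-3.1407e+00 -1.0000e-04  2.7388e+00] w 0.0854 F [-0.2 -0.5 -0.4]
turn z 1.2343 then shift cm [-28.358  15.327  12.702]
turn z -0.0000 then shift cm [ 0.  -0.   8.1]
```

jog_arm(motion="0 0 0.1371 0 0 0 8.5; 0 0 0.1371 0 0 0 8.5; 0 0 0.1371 0 0 0 8.5; 0 0 0.1371 0 0 0 8.5; 0 0 0.1371 0 0 0 8.5; 0 0 0.1371 0 0 0 8.5; 0 0 0.1371 0 0 0 8.5; 0 0 0.1371 0 0 0 8.5; 0 0 0.1375 0 0 0 8.5; 0 0 0 -2.8 1.5 1.27 8.5; 0 0 0 -2.8 1.5 1.27 8.5; 0 0 0 -2.8 1.5 1.27 8.5", force=40)

```text
time: 1.3
ee_pos: [0.2843, 0.4871, 0.1687]
tcp_rot: [-3.141, 0.0, 1.505]
force: [0.2, -0.2, 0.3]
width: 0.0846
```

jog_arm(motion="0 0 0 -2.8 1.5 1.27 8.5; 0 0 0 -2.8 1.5 1.27 8.5; 0 0 0 -2.8 1.5 1.27 8.5; 0 0 0 -2.8 1.5 1.27 8.5; 0 0 0 -2.8 1.5 1.27 8.5; 0 0 0 -2.8 1.5 1.27 8.5; 0 0 0 -2.8 1.5 1.27 8.5; 0 0 0 0 0 0 8.5")

```text
time: 2.1
ee_pos: [0.3764, 0.283, 0.0791]
tcp_rot: [-3.139, 0.002, 1.501]
force: [-0.5, 0.4, 1.0]
width: 0.0849
```

```bash
python3 mv.py .379 .2817 .03 86.2 .379 .2817 -.001 86.2
```

```text
t 2.10 pos [0.3764 0.283  0.0791] rpy [-3.1392e+00  1.7000e-03  1.5015e+00] w 0.0849 F [-0.5  0.4  1. ]
turn z -0.0030 then shift cm [-0.108  0.264  4.914]
turn z -0.0000 then shift cm [ 0.  -0.   3.1]
```

jog_arm(motion="0 0 0 -0.1 0.26 1 8.5; 0 0 0 0 0 2 8.5; 0 0 0 0 0 2 8.5; 0 0 0 0 0 0 8.5")

```text
time: 2.5
ee_pos: [0.3775, 0.2848, 0.0287]
tcp_rot: [-3.139, 0.002, 1.506]
force: [-0.1, 0.8, -0.7]
width: 0.0848
```

```bash
cat > pic.py <<'E'
import sys,cv2,numpy as np
from rig import bot
n,x,y,w,h,f=sys.argv[1],*map(int,sys.argv[2:6]),sys.argv[6]
s=bot.snapshot(n); np.savez(f+".npz",**s); c=s["image"][y:y+h,x:x+w]; k=min(800/w,600/h)
cv2.imwrite(f"pics/{f}.png",cv2.convertScaleAbs(cv2.resize(c,None,fx=k,fy=k,interpolation=cv2.INTER_CUBIC),alpha=1.3))
E
python3 pic.py scene 340 130 120 100 s1; python3 mv.py .379 .2817 -.001 86.2
```

```text
t 2.55 pos [0.378  0.285  0.0297] rpy [-3.1399e+00  1.0000e-03  1.5055e+00] w 0.0852 F [ 0.3 -0.1  0.1]
turn z 0.0011 then shift cm [-0.323  0.126  3.074]
```

View pics/s1.png

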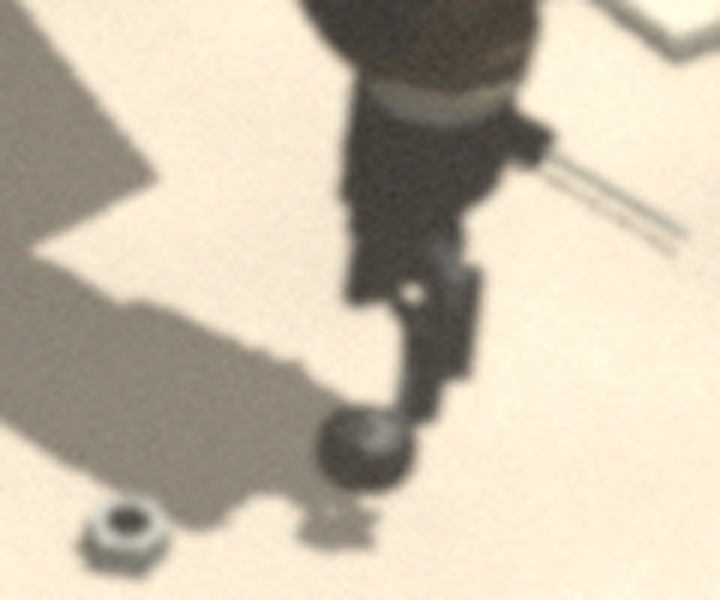

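Run:
```python
from h import *
t=load("scene0.npz")
k=6
P=[(.378+.0427,.285,.043),(.378-.0427,.285,.043),(.378+.05,.285,.043),(.378+.0427,.274,.043),(.378+.0427,.296,.043),(.379,.2817,.022)]
print((proj(t,P)-[340,130])*k)
```

```text
[[410.25533385 448.7176305 ]
 [352.70207828 338.44926319]
 [415.38295225 458.54807636]
 [388.60122655 451.6780882 ]
 [431.85184793 445.76536256]
 [369.74565302 427.19599432]]
```

The scene picture shows the front finger's tip near (410,200), where the calibration puts it, beside wheel a at (401,203). The calibration agrees, so I go down and grip.

jog_arm(motion="0 0 0 -0.3 0.12 0 8.5; 0 0 0 0 0 1 8.5; 0 0 0 0 0 1 8.5; 0 0 0 0 0 0.9 8.5; 0 0 0 0 0 0 4; 0 0 0 0 0 0 4; 0 0 0 0 0 0 4; 0 0 0 0 0 0 4; 0 0 0 0 0 0 4; 0 0 0 0 0 0 4", force=40)

```text
time: 3.55
ee_pos: [0.3797, 0.2815, 0.0017]
tcp_rot: [3.141, -0.0, 1.505]
force: [0.8, 0.1, 0.0]
width: 0.0401
```

```bash
python3 pic.py scene 340 130 120 100 s2;python3 pic.py top 150 240 120 100 t2
```

```text
(no output)
```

View pics/s2.png

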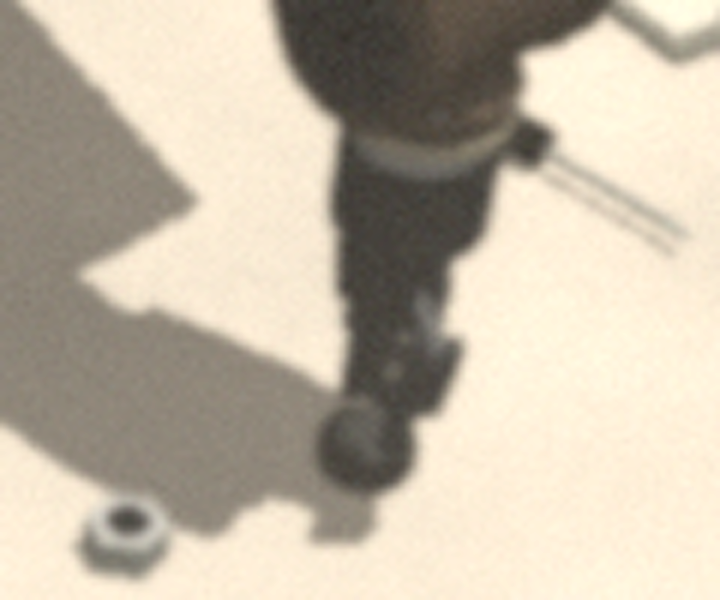

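View pics/t2.png

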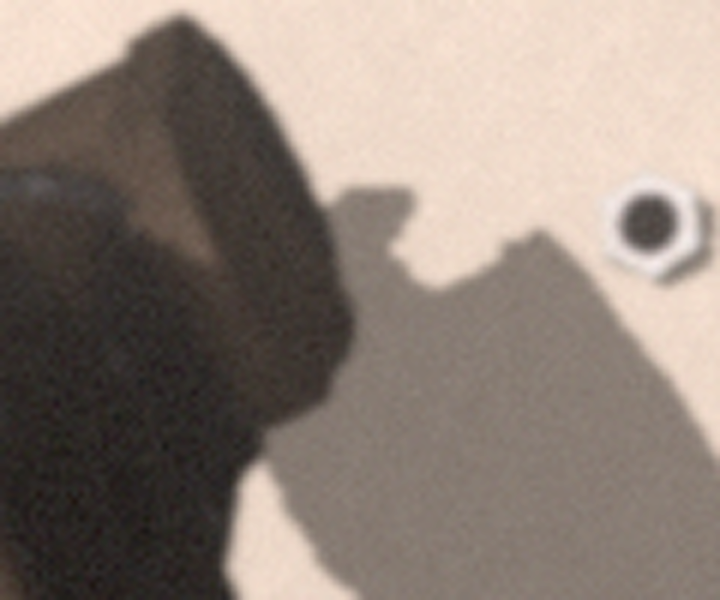

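Run:
```python
from h import *
t=load("scene0.npz")
for z in(.005,.02,.03,.04): print(z,((proj(t,[(.3797+.02,.2815+d,z) for d in(-.011,0,.011)]+[(.3797-.02,.2815,z)])-[340,130])*6).round().tolist())
print([(proj(t,[(.378+.0427,.285,z)])-[340,130])*6 for z in(.043,.053,.063)])
c=load("s2.npz")["image"][175:225,380:430]; c=cv2.resize(c,(600,600),interpolation=cv2.INTER_CUBIC)
cv2.imwrite("pics/s2b.png",np.clip(c.astype(float)*2.5-40,0,255).astype(np.uint8))
```

```text
0.005 [[358.0, 483.0], [379.0, 480.0], [400.0, 477.0], [352.0, 428.0]]
0.02 [[361.0, 460.0], [383.0, 457.0], [404.0, 454.0], [356.0, 406.0]]
0.03 [[364.0, 445.0], [385.0, 442.0], [407.0, 439.0], [359.0, 390.0]]
0.04 [[367.0, 429.0], [388.0, 426.0], [409.0, 424.0], [361.0, 375.0]]
[array([[410.25533385, 448.7176305 ]]), array([[413.11348254, 432.95784651]]), array([[415.99705632, 417.05280185]])]
```

View pics/s2b.png

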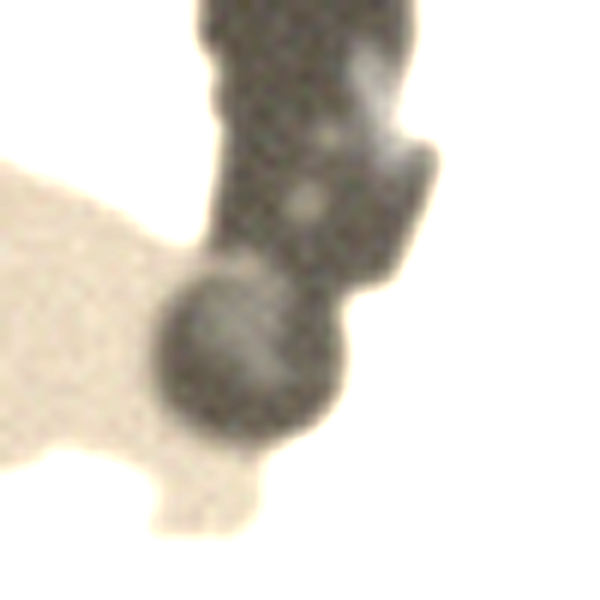

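jog_arm(motion="0 0 0 0 0 -1 8.5; 0 0 0 0 0 -2 8.5; 0 0 0 0 0 -3 8.5; 0 0 0 -3 0 -3 8.5; 0 0 0 -4 0 0 8.5; 0 0 0 -4 0 0 8.5; 0 0 0 -2 0 0 8.5; 0 0 0 0 0 0 8.5")

```text
time: 4.45
ee_pos: [0.3707, 0.15, 0.0923]
tcp_rot: [3.141, -0.0, 1.502]
force: [0.4, 0.1, 0.4]
width: 0.0846
```

```bash
python3 pic.py scene 300 130 140 105 s3;python3 pic.py top 150 240 140 105 t3; python3 mv.py
```

```text
t 4.55 pos [0.3714 0.1517 0.0921] rpy [ 3.1406e+00 -4.0000e-04  1.5032e+00] w 0.0850 F [1.1 0.6 0.8]
```

View pics/s3.png

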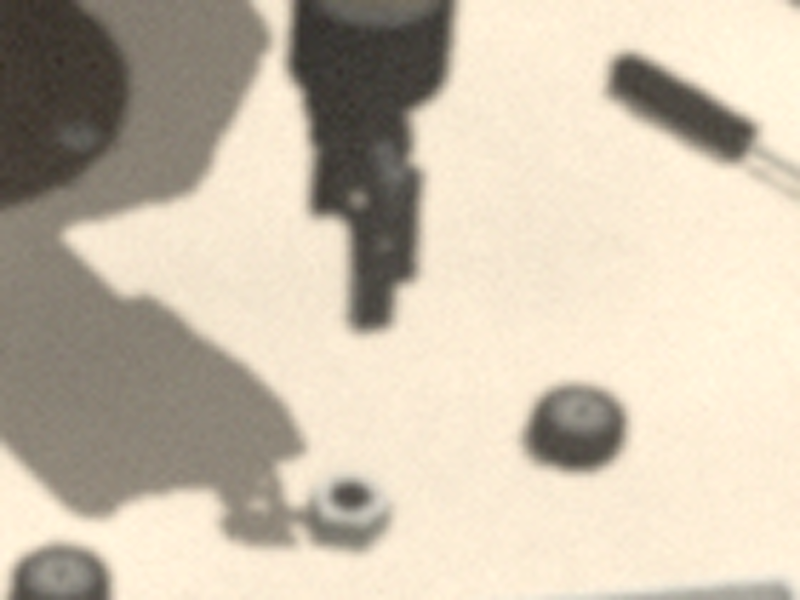

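View pics/t3.png

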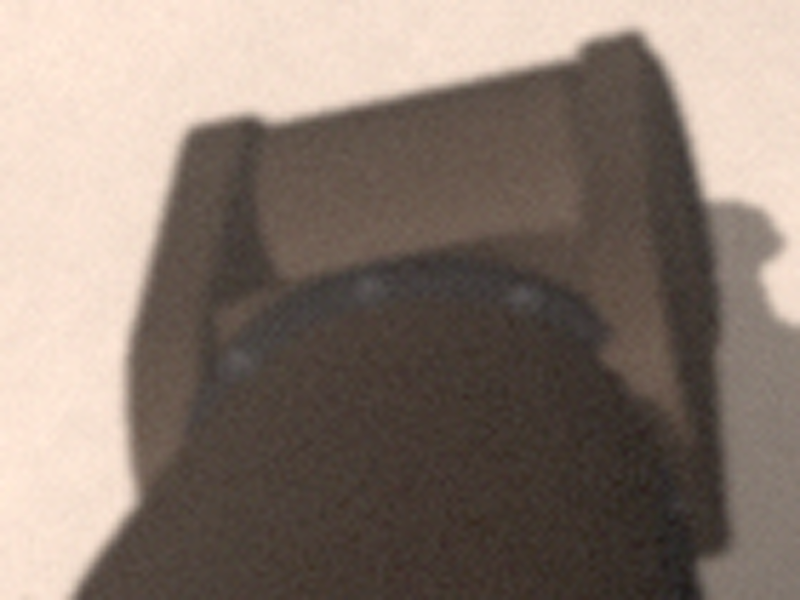

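Run:
```python
from h import *
t=load("s3.npz"); k=800/140
for z in (.092,.105,.12): print(z,((proj(t,[(.3714+.0427,.1517,z),(.3714-.0427,.1517,z)])-[300,130])*k).round())
T=load("scene0.npz");
print(np.abs(T["world_from_camera"]-t["world_from_camera"]).max())
print((proj(t,[(.379,.2817,.022)])-[300,130])*k)
```

```text
0.092 [[370. 378.]
 [323. 271.]]
0.105 [[372. 358.]
 [325. 251.]]
0.12 [[374. 334.]
 [327. 227.]]
0.0
[[580.71014574 406.85332793]]
```

jog_arm(motion="0 0 0 0 0 0 5; 0 0 0 0 0 0 5; 0 0 0 0 0 0 5; 0 0 0 0 0 0 5")

```text
time: 4.95
ee_pos: [0.3709, 0.1521, 0.0914]
tcp_rot: [-3.141, -0.0, 1.505]
force: [-1.1, -0.1, 0.0]
width: 0.0502
```

```bash
python3 pic.py scene 300 130 140 105 s4; python3 mv.py .379 .2817 .06 86.2 .379 .2817 -.01 86.2;  python3 - <<'E'
from h import *
t=load("s4.npz"); k=800/140
for z in (.092,.105,.115,.125): print(z,((proj(t,[(.3714+.025,.1517,z),(.3714-.025,.1517,z)])-[300,130])*k).round())
E
```

```text
t 5.00 pos [0.371  0.152  0.0914] rpy [-3.1415 -0.      1.5052] w 0.0503 F [-0.   1.  -0.5]
turn z 0.0007 then shift cm [12.992 -0.056  3.144]
turn z -0.0000 then shift cm [ 0. -0.  7.]
0.092 [[360. 355.]
 [332. 293.]]
0.105 [[362. 335.]
 [334. 272.]]
0.115 [[363. 319.]
 [335. 257.]]
0.125 [[365. 303.]
 [337. 241.]]
```

View pics/s4.png

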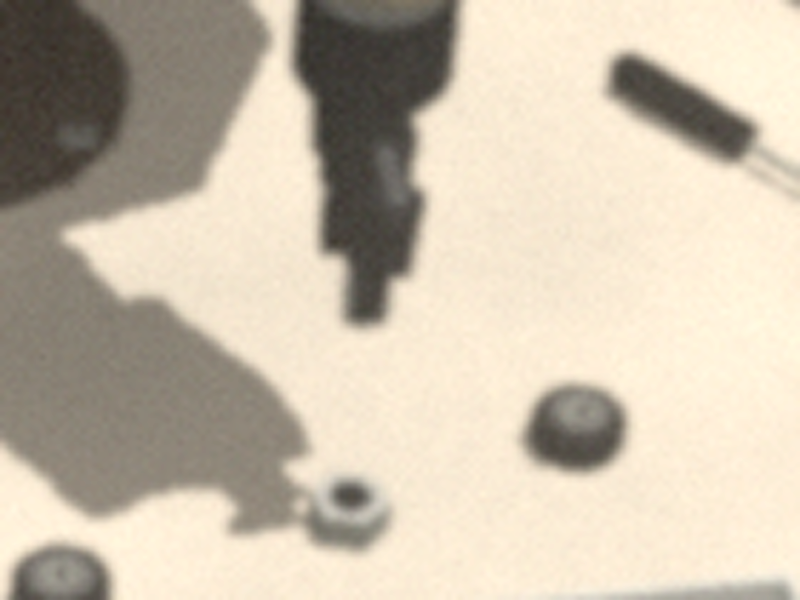

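Wheel a did not move: its hub is still at (401,201). The open fingertip sits at pixel (365,187). That puts the real tips about 33 mm behind the TCP when open and about 23 mm behind at 50 mm opening, so they closed above the wheel. I have to go lower than the stated geometry suggests, and I'll do it in small steps while watching the force.

jog_arm(motion="0 0 0 3 0 0 8.5; 0 0 0 4 0 0 8.5; 0 0 0 4 0 0 8.5; 0 0 0 2 -0.06 2 8.5; 0 0 0 0 0 2.5 8.5; 0 0 0 0 0 2.5 8.5; 0 0 0 0 0 1.5 8.5; 0 0 0 0 0 1 8.5; 0 0 0 0 0 0 8.5")

```text
time: 5.9
ee_pos: [0.3786, 0.2813, -0.0044]
tcp_rot: [-3.14, 0.001, 1.505]
force: [-0.1, 0.7, 0.7]
width: 0.085
```

```bash
python3 mv.py .379 .2817 -.016 86.2
```

```text
t 5.90 pos [ 0.3786  0.2813 -0.0044] rpy [-3.1400e+00  9.0000e-04  1.5045e+00] w 0.0850 F [-0.1  0.7  0.7]
turn z 0.0001 then shift cm [0.039 0.035 1.157]
```

jog_arm(motion="0 0 0 0 0 0.6 8.5; 0 0 0 0 0 0.6 8.5; 0 0 0 0 0 0 4; 0 0 0 0 0 0 4; 0 0 0 0 0 0 4; 0 0 0 0 0 0 4; 0 0 0 0 0 0 4; 0 0 0 0 0 0 4", force=40)

```text
time: 6.7
ee_pos: [0.3792, 0.2816, -0.0148]
tcp_rot: [3.141, -0.001, 1.505]
force: [-1.8, -1.4, 7.8]
width: 0.0475
```

jog_arm(motion="0 0 0 0 0 0 4; 0 0 0 0 0 0 4")

```text
time: 6.9
ee_pos: [0.3792, 0.2816, -0.0147]
tcp_rot: [3.141, -0.001, 1.504]
force: [-2.2, -1.5, 8.1]
width: 0.0477
```

```bash
python3 pic.py scene 350 150 100 75 s5
```

```text
(no output)
```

View pics/s5.png

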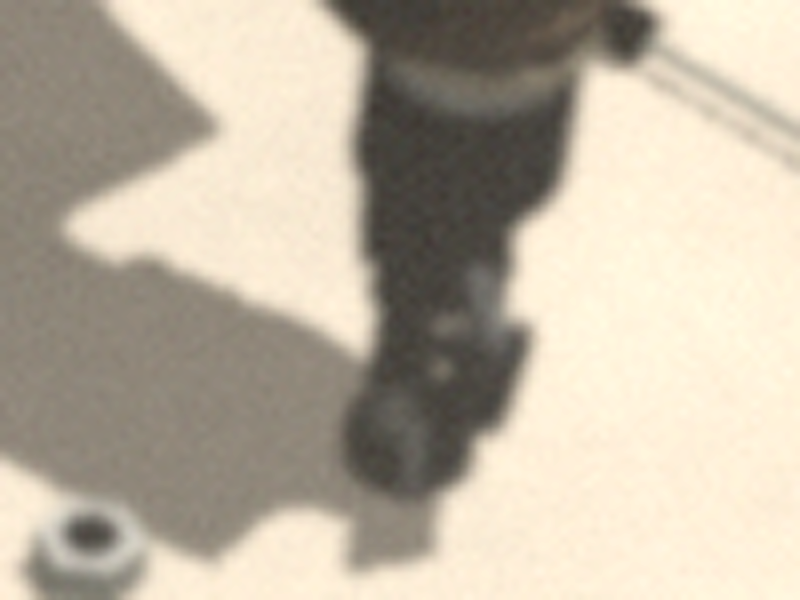

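The wheel is held, but only near its top edge: the width reads 47.6 mm. I regrip 5 mm lower.

jog_arm(motion="0 0 0 0 0 0 6.5; 0 0 0 0 0 0 6.5; 0 0 0 0 0 0.4 6.5; 0 0 0 0 0 0 6.5; 0 0 0 0 0 0 4; 0 0 0 0 0 0 4; 0 0 0 0 0 0 4; 0 0 0 0 0 0 4; 0 0 0 0 0 0 4")

```text
time: 7.85
ee_pos: [0.379, 0.2815, -0.0192]
tcp_rot: [3.142, -0.0, 1.505]
force: [-0.3, -0.5, 5.8]
width: 0.0484
```

jog_arm(motion="0 0 0 0 0 -2 4; 0 0 0 0 0 -2 4; 0 0 0 0 0 -2 4; 0 0 0 0 0 -2 4; 0 0 0 0 0 0 4")

```text
time: 8.35
ee_pos: [0.3798, 0.282, 0.0623]
tcp_rot: [3.139, -0.002, 1.505]
force: [-0.3, -0.1, -0.3]
width: 0.0473
```

```bash
python3 mv.py .5923 .2886 .06 86.2 .5923 .2886 -.016 86.2; python3 pic.py scene 350 150 100 75 s6
```

```text
t 8.35 pos [0.3798 0.282  0.0623] rpy [ 3.1386e+00 -2.0000e-03  1.5047e+00] w 0.0473 F [-0.3 -0.1 -0.3]
turn z 0.0002 then shift cm [ 2.069 21.158  0.235]
turn z -0.0000 then shift cm [ 0.  -0.   7.6]
```

View pics/s6.png

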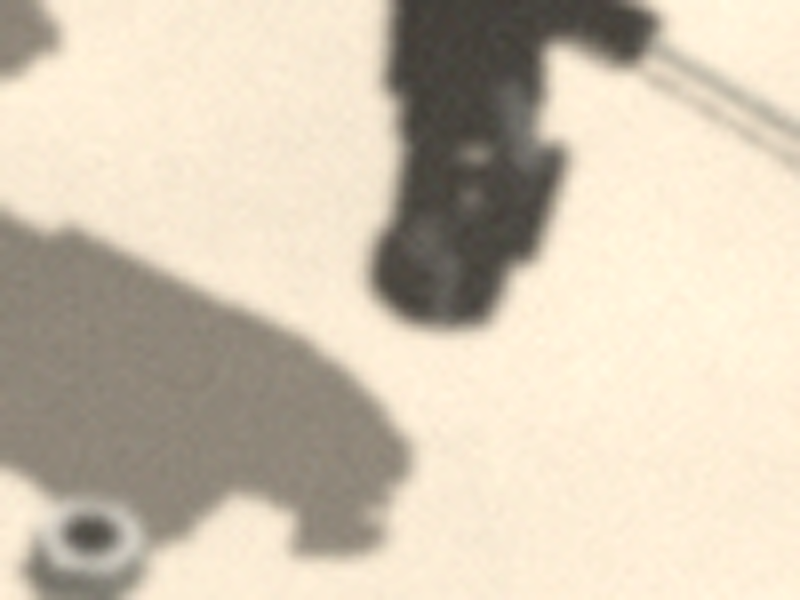

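jog_arm(motion="0 0 0 0.3 3.3 0 4; 0 0 0 0.3 3.5 0 4; 0 0 0 0.3 3.5 0 4; 0 0 0 0.3 3.5 0 4; 0 0 0 0.4 3.5 0 4; 0 0 0 0.4 3.7 0 4; 0 0 0 0 0 0 4; 0 0 0 0 0 0 4")

```text
time: 9.2
ee_pos: [0.5894, 0.287, 0.0585]
tcp_rot: [-3.139, 0.001, 1.504]
force: [-0.8, -0.2, -1.3]
width: 0.0481
```

```bash
python3 mv.py .5923 .2886 .03 86.2 .5923 .2886 -.015 86.2
```

```text
t 9.20 pos [0.5894 0.287  0.0585] rpy [-3.1391e+00  1.0000e-03  1.5038e+00] w 0.0481 F [-0.8 -0.2 -1.3]
turn z -0.0007 then shift cm [0.181 0.279 2.848]
turn z -0.0000 then shift cm [ 0.  -0.   4.5]
```

jog_arm(motion="0 0 0 0.18 0.28 1.5 4; 0 0 0 0 0 2 4; 0 0 0 0 0 1.5 4; 0 0 0 0 0 1.2 4; 0 0 0 0 0 0.7 4; 0 0 0 0 0 0 4")

```text
time: 9.8
ee_pos: [0.5923, 0.2891, -0.0096]
tcp_rot: [-3.14, 0.001, 1.505]
force: [0.6, 0.6, -0.2]
width: 0.0479
```

jog_arm(motion="0 0 0 0 0 0.5 4; 0 0 0 0 0 0 4; 0 0 0 0 0 0 6.8; 0 0 0 0 0 0 6.8; 0 0 0 0 0 0 6.8; 0 0 0 0 0 -1 6.8; 0 0 0 0 0 -2 6.8; 0 0 0 0 0 -3 6.8; 0 0 0 0 0 -2 6.8; 0 0 0 0 0 -1 6.8")

```text
time: 10.8
ee_pos: [0.5935, 0.2894, 0.0793]
tcp_rot: [3.139, -0.001, 1.504]
force: [0.1, 0.4, 0.1]
width: 0.0683
```

```bash
python3 mv.py .4447 -.0085 .065 86.2 .4447 -.0085 -.019 86.2
```

```text
t 10.80 pos [0.5935 0.2894 0.0793] rpy [ 3.1386e+00 -1.4000e-03  1.5045e+00] w 0.0683 F [0.1 0.4 0.1]
turn z -0.0000 then shift cm [-30.713 -12.877   1.429]
turn z -0.0000 then shift cm [ 0.  -0.   8.4]
```

jog_arm(motion="0 0 0 -2.8 -1.2 0 8.5; 0 0 0 -3.1 -1.3 0 8.5; 0 0 0 -3.1 -1.3 0 8.5; 0 0 0 -3.1 -1.3 0 8.5; 0 0 0 -3.1 -1.3 0 8.5; 0 0 0 -3.1 -1.3 0 8.5; 0 0 0 -3.1 -1.3 0 8.5; 0 0 0 -3.1 -1.3 0 8.5; 0 0 0 -3.1 -1.3 0 8.5; 0 0 0 -3.1 -1.3 0 8.5; 0 0 0 0 0 1 8.5; 0 0 0 0 0 0 8.5")

```text
time: 12.0
ee_pos: [0.4434, -0.009, 0.0659]
tcp_rot: [-3.141, -0.0, 1.503]
force: [0.6, 1.0, -0.2]
width: 0.0847
```

```bash
python3 mv.py .4447 -.0085 .02 86.2 .4447 -.0085 -.019 86.2;python3 pic.py top 170 145 120 90 t4
```

```text
t 12.00 pos [ 0.4434 -0.009   0.0659] rpy [-3.1405e+00 -3.0000e-04  1.5027e+00] w 0.0847 F [ 0.6  1.  -0.2]
turn z -0.0018 then shift cm [0.054 0.123 4.586]
turn z -0.0000 then shift cm [ 0.  -0.   3.9]
```

View pics/t4.png

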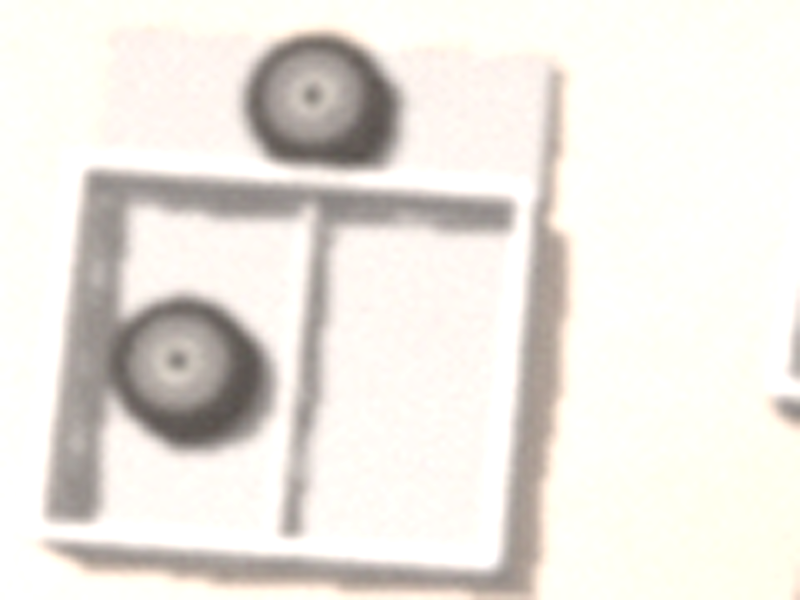

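Wheel a lies flat and centred in the left bay, with its axle at about (196.5,198.5). Wheel b is next.

jog_arm(motion="0 0 0 0.05 0.12 1.5 8.5; 0 0 0 0 0 2 8.5; 0 0 0 0 0 2 8.5; 0 0 0 0 0 1.5 8.5; 0 0 0 0 0 1 8.5; 0 0 0 0 0 0.5 8.5; 0 0 0 0 0 0 8.5")

```text
time: 12.75
ee_pos: [0.445, -0.0078, -0.0188]
tcp_rot: [-3.141, -0.0, 1.505]
force: [-0.9, 0.2, -0.5]
width: 0.0852
```

jog_arm(motion="0 0 0 0 0 0 4; 0 0 0 0 0 0 4; 0 0 0 0 0 0 4; 0 0 0 0 0 0 4; 0 0 0 0 0 0 4; 0 0 0 0 0 0 4; 0 0 0 0 0 0 4; 0 0 0 0 0 -2 4; 0 0 0 0 0 -2 4; 0 0 0 0 0 -2 4; 0 0 0 0 0 -2 4; 0 0 0 0 0 0 4", force=40)

```text
time: 13.95
ee_pos: [0.446, -0.0084, 0.0636]
tcp_rot: [3.137, 0.0, 1.504]
force: [-0.3, 0.8, -0.9]
width: 0.0478
```

```bash
python3 mv.py .5873 .2127 .06 86.2 ;python3 pic.py scene 270 160 100 75 s7
```

```text
t 13.95 pos [ 0.446  -0.0084  0.0636] rpy [3.1373e+00 4.0000e-04 1.5045e+00] w 0.0478 F [-0.3  0.8 -0.9]
turn z -0.0000 then shift cm [22.997 12.636  0.365]
```

View pics/s7.png

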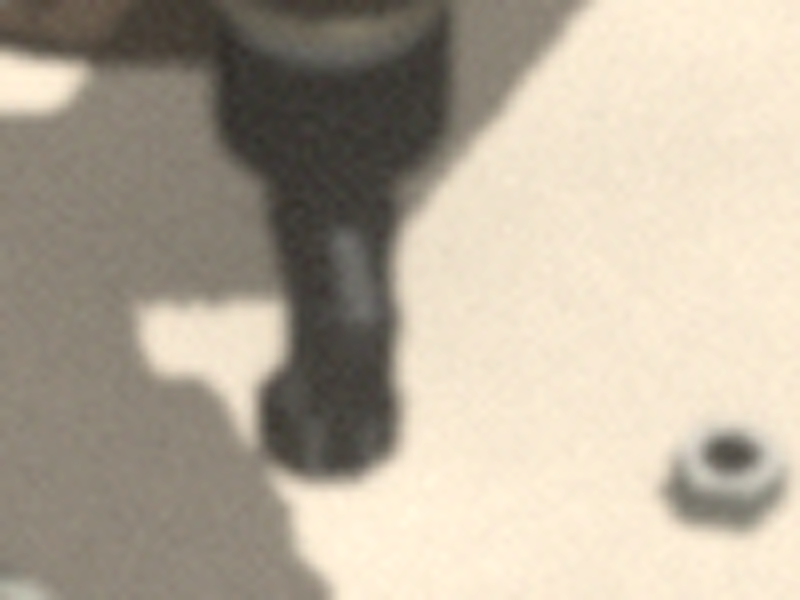

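jog_arm(motion="0 0 0 2.8 1.5 0 4; 0 0 0 2.9 1.6 0 4; 0 0 0 2.9 1.6 0 4; 0 0 0 2.9 1.6 0 4; 0 0 0 2.9 1.6 0 4; 0 0 0 2.9 1.6 0 4; 0 0 0 2.9 1.6 0 4; 0 0 0 2.8 1.6 0 4; 0 0 0 0 0 0 4; 0 0 0 0 0 0 4")

```text
time: 15.0
ee_pos: [0.5862, 0.213, 0.06]
tcp_rot: [-3.14, 0.001, 1.505]
force: [0.1, -0.0, -0.4]
width: 0.0477
```

```bash
python3 mv.py .5873 .2127 .03 86.2  .5873 .2127 -.015 86.2
```

```text
t 15.00 pos [0.5862 0.213  0.06  ] rpy [-3.1397e+00  6.0000e-04  1.5055e+00] w 0.0477 F [ 0.1 -0.  -0.4]
turn z 0.0010 then shift cm [-0.025  0.111  2.997]
turn z -0.0000 then shift cm [ 0.  -0.   4.5]
```

jog_arm(motion="0 0 0 0 0.1 1.5 4; 0 0 0 0 0 2 4; 0 0 0 0 0 1.5 4; 0 0 0 0 0 1.2 4; 0 0 0 0 0 0.8 4; 0 0 0 0 0 0.3 4; 0 0 0 0 0 0 4; 0 0 0 0 0 0 4")

```text
time: 15.8
ee_pos: [0.5882, 0.2129, -0.011]
tcp_rot: [3.141, -0.0, 1.505]
force: [0.3, -0.1, -0.3]
width: 0.0479
```

jog_arm(motion="0 0 0 0 0 0.4 4; 0 0 0 0 0 0 4; 0 0 0 0 0 0 6.8; 0 0 0 0 0 0 6.8; 0 0 0 0 0 0 6.8; 0 0 0 0 0 -1 6.8; 0 0 0 0 0 -2 6.8; 0 0 0 0 0 -3 6.8; 0 0 0 0 0 -2 6.8; 0 0 0 0 0 -1 6.8")

```text
time: 16.8
ee_pos: [0.5886, 0.213, 0.077]
tcp_rot: [3.139, -0.001, 1.505]
force: [0.3, -0.8, 0.0]
width: 0.0677
```

```bash
python3 - <<'E'
# nut orientation: outline of bright top face in original top picture
from h import *
s=load("top0.npz");im=s["image"].astype(float)
for n,(u,v) in dict(na=(257.6,276.5),nb=(446.3,285.3)).items():
    c=im[int(v)-13:int(v)+14,int(u)-13:int(u)+14]
    print(n); sat=(c.max(2)-c.min(2)); m=(sat<14).astype(np.uint8)
    big=cv2.resize(sat,None,fx=8,fy=8,interpolation=cv2.INTER_CUBIC); big=cv2.GaussianBlur(big,(0,0),6)
    m=(big<17).astype(np.uint8); cs,_=cv2.findContours(m,0,1); k=max(cs,key=cv2.contourArea)
    print(cv2.minAreaRect(k),cv2.contourArea(k)); print(cv2.approxPolyDP(cv2.convexHull(k),5,True)[:,0].tolist())
    cv2.imwrite(f"pics/m_{n}.png",np.hstack([m*255,np.clip(big*6,0,255).astype(np.uint8)]))
E
python3 mv.py .4167 .1467 .07 60 .4167 .1467 .07 120
```

```text
na
((121.43966674804688, 117.97416687011719), (159.1434326171875, 133.80128479003906), 23.198589324951172) 16483.0
[[105, 44], [170, 67], [196, 108], [190, 159], [136, 194], [63, 164], [52, 149], [51, 81]]
nb
((101.96162414550781, 114.15876770019531), (140.54476928710938, 148.1459197998047), 52.25319290161133) 16171.5
[[97, 40], [154, 63], [174, 107], [176, 133], [166, 153], [118, 187], [49, 165], [34, 141], [29, 93], [65, 54]]
t 16.80 pos [0.5886 0.213  0.077 ] rpy [ 3.1388e+00 -1.0000e-03  1.5045e+00] w 0.0677 F [ 0.3 -0.8  0. ]
turn z 0.4573 then shift cm [-14.336 -11.574   0.697]
turn z -1.0472 then shift cm [0. 0. 0.]
```

View pics/m_na.png

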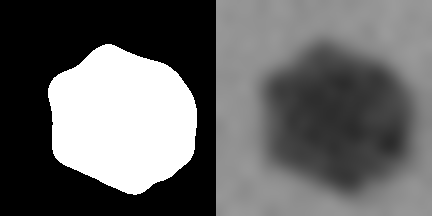

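View pics/m_nb.png

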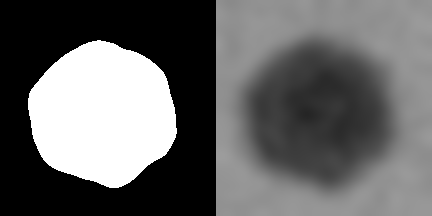

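jog_arm(motion="0 0 0.1143 0 0 0 7.5; 0 0 0.1143 0 0 0 7.5; 0 0 0.1143 0 0 0 7.5; 0 0 0.1143 0 0 0 7.5; 0 0 0 -2.3 -1.9 0 7.5; 0 0 0 -2.4 -2 0 7.5; 0 0 0 -2.4 -2 0 7.5; 0 0 0 -2.4 -2 0 7.5; 0 0 0 -2.4 -2 0 7.5; 0 0 0 -2.4 -1.7 0.5 7.5; 0 0 0 0 0 0 7.5; 0 0 0 0 0 0 7.5")

```text
time: 18.0
ee_pos: [0.4163, 0.1469, 0.0697]
tcp_rot: [3.141, -0.0, 1.047]
force: [0.3, 0.9, 0.1]
width: 0.0751
```

```bash
python3 mv.py .4167 .1467 .03 60 .4167 .1467 -.018 60;python3 pic.py top 170 145 120 90 t5
```

```text
t 18.00 pos [0.4163 0.1469 0.0697] rpy [ 3.1413e+00 -4.0000e-04  1.0469e+00] w 0.0751 F [0.3 0.9 0.1]
turn z -0.0003 then shift cm [0.    0.045 3.971]
turn z -0.0000 then shift cm [ 0.  -0.   4.8]
```

View pics/t5.png

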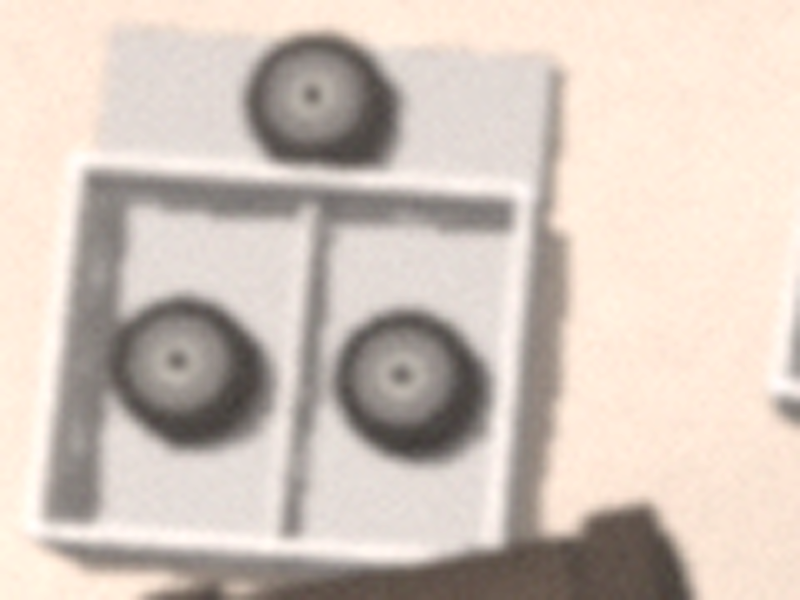

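Both wheels lie flat, one in each bay, with axles at about (196.5,198.5) and (230,201). Nut a is next.

jog_arm(motion="0 0 0 0 0 1.8 7.5; 0 0 0 0 0 2 7.5; 0 0 0 0 0 2 7.5; 0 0 0 0 0 1.5 7.5; 0 0 0 0 0 1 7.5; 0 0 0 0 0 0.5 7.5; 0 0 0 0 0 0 7.5; 0 0 0 0 0 0 2.5; 0 0 0 0 0 0 2.5; 0 0 0 0 0 0 2.5; 0 0 0 0 0 0 2.5; 0 0 0 0 0 0 2.5", force=50)

```text
time: 19.25
ee_pos: [0.4164, 0.147, -0.0176]
tcp_rot: [3.14, -0.001, 1.047]
force: [-1.7, 0.2, 10.0]
width: 0.035
```

jog_arm(motion="0 0 0 0 0 0 2.5; 0 0 0 0 0 0 2.5; 0 0 0 0 0 0 2.5")

```text
time: 19.55
ee_pos: [0.4164, 0.147, -0.0176]
tcp_rot: [3.14, -0.001, 1.048]
force: [-0.9, 0.4, 9.7]
width: 0.0354
```

jog_arm(motion="0 0 0 0 0 -2 2.5; 0 0 0 0 0 -2 2.5; 0 0 0 0 0 -2 2.5; 0 0 0 0 0 -2 2.5; 0 0 -0.122 0 0 0 2.5; 0 0 -0.122 0 0 0 2.5; 0 0 -0.121 0 0 0 2.5; 0 0 0 0 0 0 2.5")

```text
time: 20.35
ee_pos: [0.416, 0.147, 0.0619]
tcp_rot: [3.141, -0.0, 1.414]
force: [-0.2, -0.6, -1.0]
width: 0.0352
```

```bash
python3 mv.py .6388 .0366 .06 80.9;python3 pic.py scene 320 150 100 75 s8
```

```text
t 20.35 pos [0.416  0.147  0.0619] rpy [ 3.1409e+00 -3.0000e-04  1.4141e+00] w 0.0352 F [-0.2 -0.6 -1. ]
turn z 0.0021 then shift cm [-7.374 23.746  0.19 ]
```

View pics/s8.png

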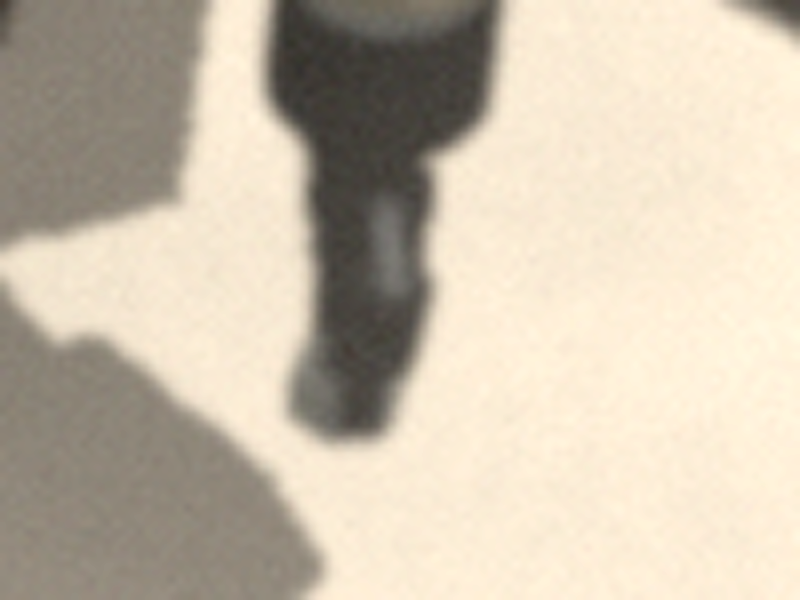

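The nut is held between the fingers at crop (330,395). I carry it to the nut drawer.

jog_arm(motion="0 0 0 -0.9 2.8 0 2.5; 0 0 0 -0.9 3 0 2.5; 0 0 0 -0.9 3 0 2.5; 0 0 0 -0.9 3 0 2.5; 0 0 0 -0.9 3 0 2.5; 0 0 0 -0.9 3 0 2.5; 0 0 0 -0.9 3 0 2.5; 0 0 0 -1 3 0 2.5; 0 0 0 0 0 0 2.5; 0 0 0 0 0 0 2.5")

```text
time: 21.4
ee_pos: [0.6391, 0.0371, 0.061]
tcp_rot: [-3.141, -0.0, 1.409]
force: [-1.2, 1.1, -1.4]
width: 0.0352
```

```bash
python3 mv.py .6388 .0366 .03 80.9 .6388 .0366 -.0135 80.9
```

```text
t 21.40 pos [0.6391 0.0371 0.061 ] rpy [-3.1406 -0.      1.409 ] w 0.0352 F [-1.2  1.1 -1.4]
turn z -0.0030 then shift cm [-0.049 -0.023  3.1  ]
turn z -0.0000 then shift cm [-0.   -0.    4.35]
```

jog_arm(motion="0 0 0 0 0 2 2.5; 0 0 0 0 0 2 2.5; 0 0 0 0 0 1.6 2.5; 0 0 0 0 0 1.2 2.5; 0 0 0 0 0 0.6 2.5; 0 0 0 0 0 0 2.5; 0 0 0 0 0 0 2.5")

```text
time: 22.1
ee_pos: [0.6397, 0.0373, -0.012]
tcp_rot: [3.141, -0.0, 1.412]
force: [-0.0, 0.1, -0.7]
width: 0.0353
```

jog_arm(motion="0 0 0 0 0 0.2 2.5; 0 0 0 0 0 0 2.5; 0 0 0 0 0 0 6; 0 0 0 0 0 0 6; 0 0 0 0 0 0 6; 0 0 0 0 0 0 6; 0 0 0 0 0 -1 6; 0 0 0 0 0 -2 6; 0 0 0 0 0 -3 6; 0 0 0 0 0 -3 6; 0 0 0 0 0 0 6")

```text
time: 23.2
ee_pos: [0.6414, 0.0373, 0.0802]
tcp_rot: [3.135, -0.001, 1.412]
force: [1.1, 0.1, -0.0]
width: 0.06
```

```bash
python3 mv.py .3984 -.2743 .07 60 .3984 -.2743 .07 64
```

```text
t 23.20 pos [0.6414 0.0373 0.0802] rpy [ 3.1348e+00 -9.0000e-04  1.4124e+00] w 0.0600 F [ 1.1  0.1 -0. ]
turn z 0.3652 then shift cm [-39.135  -5.467   1.021]
turn z -0.0698 then shift cm [0. 0. 0.]
```

```bash
python3 mv.py .3984 -.2743 .07 67
```

```text
t 23.20 pos [0.6414 0.0373 0.0802] rpy [ 3.1348e+00 -9.0000e-04  1.4124e+00] w 0.0600 F [ 1.1  0.1 -0. ]
turn z 0.2430 then shift cm [-38.177 -10.195   1.021]
```

jog_arm(motion="0 0 0.1215 0 0 0 7.5; 0 0 0.1215 0 0 0 7.5; 0 0 0 -3.2 -0.85 0 7.5; 0 0 0 -3.5 -0.93 0 7.5; 0 0 0 -3.5 -0.93 0 7.5; 0 0 0 -3.5 -0.93 0 7.5; 0 0 0 -3.5 -0.93 0 7.5; 0 0 0 -3.5 -0.93 0 7.5; 0 0 0 -3.5 -0.93 0 7.5; 0 0 0 -3.5 -0.93 0 7.5; 0 0 0 -3.5 -0.93 0 7.5; 0 0 0 -3.5 -0.93 0 7.5")

```text
time: 24.4
ee_pos: [0.4179, -0.247, 0.0755]
tcp_rot: [3.142, -0.0, 1.169]
force: [0.1, -0.5, -0.0]
width: 0.0751
```

jog_arm(motion="0 0 0 -3 -0.9 0 7.5; 0 0 0 0 0 1 7.5; 0 0 0 0 0 0 7.5; 0 0 0 0 0 0 7.5")

```text
time: 24.8
ee_pos: [0.3993, -0.2696, 0.0653]
tcp_rot: [-3.141, -0.0, 1.17]
force: [0.4, -0.7, 0.3]
width: 0.0751
```

```bash
python3 mv.py .3984 -.2743 .03 67 .3984 -.2743 -.018 67;python3 pic.py top 282 125 120 90 t6
```

```text
t 24.80 pos [ 0.3993 -0.2696  0.0653] rpy [-3.1409e+00 -4.0000e-04  1.1697e+00] w 0.0751 F [ 0.4 -0.7  0.3]
turn z 0.0003 then shift cm [-0.469  0.107  3.529]
turn z -0.0000 then shift cm [ 0.  -0.   4.8]
```

View pics/t6.png

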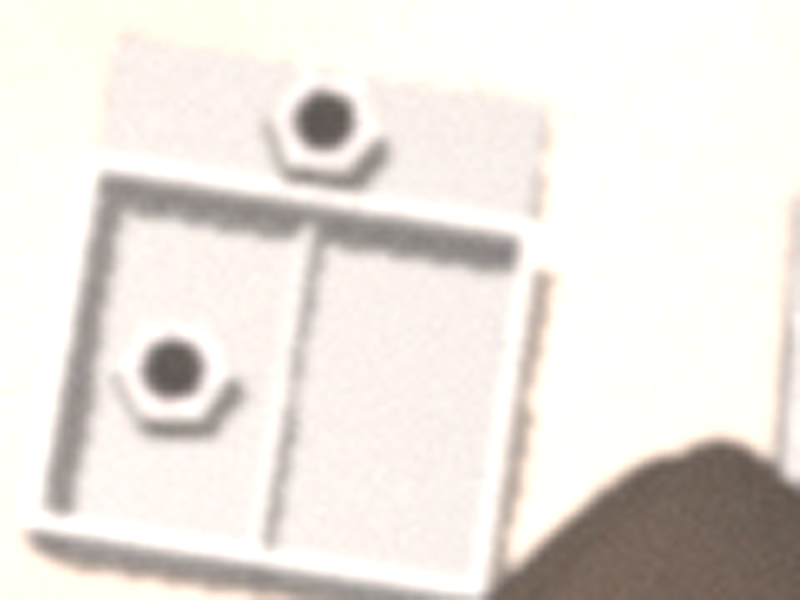

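Nut a lies flat in its left bay, with its hole at about (308,180). Nut b is next.

jog_arm(motion="0 0 0 -0.47 0.1 1.5 7.5; 0 0 0 0 0 2 7.5; 0 0 0 0 0 1.8 7.5; 0 0 0 0 0 1.5 7.5; 0 0 0 0 0 1 7.5; 0 0 0 0 0 0.5 7.5; 0 0 0 0 0 0 7.5; 0 0 0 0 0 0 7.5")

```text
time: 25.65
ee_pos: [0.3984, -0.2749, -0.0171]
tcp_rot: [3.141, 0.0, 1.17]
force: [-1.1, -0.2, -0.2]
width: 0.0748
```

jog_arm(motion="0 0 0 0 0 0 2.5; 0 0 0 0 0 0 2.5; 0 0 0 0 0 0 2.5; 0 0 0 0 0 0 2.5; 0 0 0 0 0 0 2.5; 0 0 0 0 0 0 2.5; 0 0 0 0 0 0 2.5; 0 0 0 0 0 -2 2.5; 0 0 0 0 0 -2 2.5; 0 0 0 0 0 -2 2.5; 0 0 0 0 0 -2 2.5; 0 0 0 0 0 0 2.5", force=50)

```text
time: 26.85
ee_pos: [0.3988, -0.2755, 0.0645]
tcp_rot: [3.138, 0.001, 1.169]
force: [0.2, 0.1, -1.6]
width: 0.0347
```

```bash
python3 mv.py .6268 -.0385 .06 80.9
```

```text
t 26.85 pos [ 0.3988 -0.2755  0.0645] rpy [3.1380e+00 1.1000e-03 1.1693e+00] w 0.0347 F [ 0.2  0.1 -1.6]
turn z -0.2427 then shift cm [27.012 18.767  0.447]
```

jog_arm(motion="0 0 -0.1214 0 0 0 2.5; 0 0 -0.1213 0 0 0 2.5; 0 0 0 2.6 1.8 0 2.5; 0 0 0 2.7 1.9 0 2.5; 0 0 0 2.7 1.9 0 2.5; 0 0 0 2.7 1.9 0 2.5; 0 0 0 2.7 1.9 0 2.5; 0 0 0 2.7 1.9 0 2.5; 0 0 0 2.7 1.9 0 2.5; 0 0 0 2.7 1.9 0 2.5; 0 0 0 2.7 1.9 0 2.5; 0 0 0 2.7 1.8 0 2.5")

```text
time: 28.05
ee_pos: [0.6267, -0.0379, 0.0613]
tcp_rot: [-3.14, -0.0, 1.412]
force: [0.2, -0.2, -1.1]
width: 0.0346
```

jog_arm(motion="0 0 0 0 0 0 2.5; 0 0 0 0 0 0 2.5")

```text
time: 28.25
ee_pos: [0.6257, -0.0385, 0.0612]
tcp_rot: [-3.14, -0.0, 1.413]
force: [-0.7, -0.3, -1.9]
width: 0.0343
```

```bash
python3 mv.py .6268 -.0385 .03 80.9 .6268 -.0385 -.0135 80.9
```

```text
t 28.25 pos [ 0.6257 -0.0385  0.0612] rpy [-3.1399 -0.      1.4132] w 0.0343 F [-0.7 -0.3 -1.9]
turn z 0.0012 then shift cm [0.017 0.106 3.121]
turn z -0.0000 then shift cm [-0.   -0.    4.35]
```

jog_arm(motion="0 0 0 0 0.1 2 2.5; 0 0 0 0 0 2 2.5; 0 0 0 0 0 1.6 2.5; 0 0 0 0 0 1.2 2.5; 0 0 0 0 0 0.7 2.5; 0 0 0 0 0 0 2.5; 0 0 0 0 0 0 2.5")

```text
time: 28.95
ee_pos: [0.6274, -0.0393, -0.0123]
tcp_rot: [3.141, -0.0, 1.412]
force: [-0.9, 0.1, -1.2]
width: 0.0349
```

jog_arm(motion="0 0 0 0 0 0.15 2.5; 0 0 0 0 0 0 2.5; 0 0 0 0 0 0 6; 0 0 0 0 0 0 6; 0 0 0 0 0 0 6; 0 0 0 0 0 0 6; 0 0 0 0 0 -1 6; 0 0 0 0 0 -2 6; 0 0 0 0 0 -3 6; 0 0 0 0 0 -3 6; 0 0 0 0 0 0 6")

```text
time: 30.05
ee_pos: [0.6291, -0.0394, 0.0806]
tcp_rot: [3.135, -0.0, 1.412]
force: [-0.6, -0.0, -0.5]
width: 0.0598
```

```bash
python3 mv.py .428 -.1335 .08 34.5
```

```text
t 30.05 pos [ 0.6291 -0.0394  0.0806] rpy [ 3.1348 -0.      1.4121] w 0.0598 F [-0.6 -0.  -0.5]
turn z 0.8100 then shift cm [-21.905  -3.639   0.063]
```

jog_arm(motion="0 0 0.135 0 0 0 7; 0 0 0.135 0 0 0 7; 0 0 0.135 0 0 0 7; 0 0 0.135 0 0 0 7; 0 0 0.135 0 0 0 7; 0 0 0.135 0 0 0 7; 0 0 0 -3.6 -0.6 0 7; 0 0 0 -3.7 -0.6 0 7; 0 0 0 -3.7 -0.6 0 7; 0 0 0 -3.7 -0.6 0 7; 0 0 0 -3.6 -0.6 0 7; 0 0 0 -3.6 -0.6 0 7")

```text
time: 31.25
ee_pos: [0.4249, -0.1338, 0.0761]
tcp_rot: [3.142, -0.0, 0.602]
force: [0.0, -1.0, -0.3]
width: 0.07
```

jog_arm(motion="0 0 0 0 0 0 7; 0 0 0 0 0 0 7")

```text
time: 31.45
ee_pos: [0.4264, -0.1339, 0.0763]
tcp_rot: [3.141, -0.0, 0.601]
force: [0.3, 0.4, -0.2]
width: 0.0698
```

```bash
python3 mv.py .428 -.1335 .03 34.5 .428 -.1335 -.003 34.5;python3 pic.py top 282 125 120 90 t7; python3 pic.py scene 210 170 100 75 s9
```

```text
t 31.45 pos [ 0.4264 -0.1339  0.0763] rpy [ 3.1411e+00 -4.0000e-04  6.0060e-01] w 0.0698 F [ 0.3  0.4 -0.2]
turn z -0.0016 then shift cm [0.157 0.054 4.626]
turn z -0.0000 then shift cm [-0.  -0.   3.3]
```

View pics/t7.png

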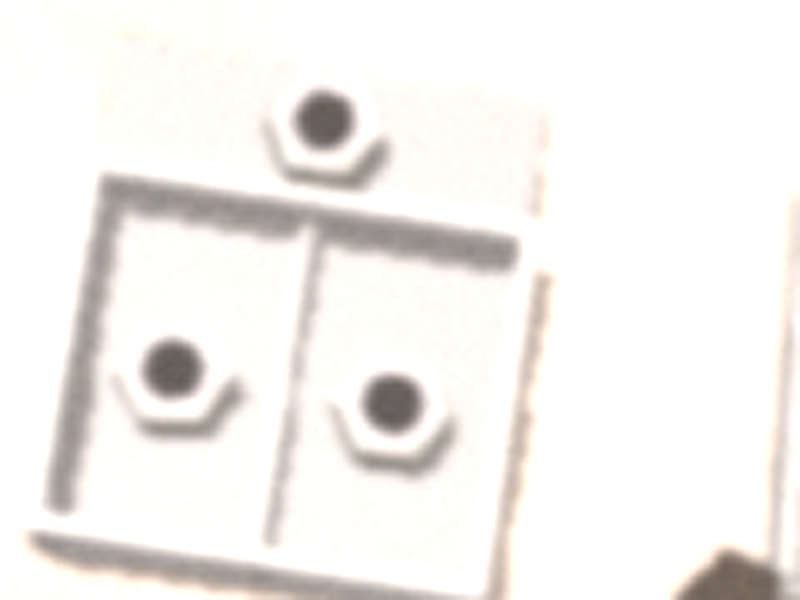

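View pics/s9.png

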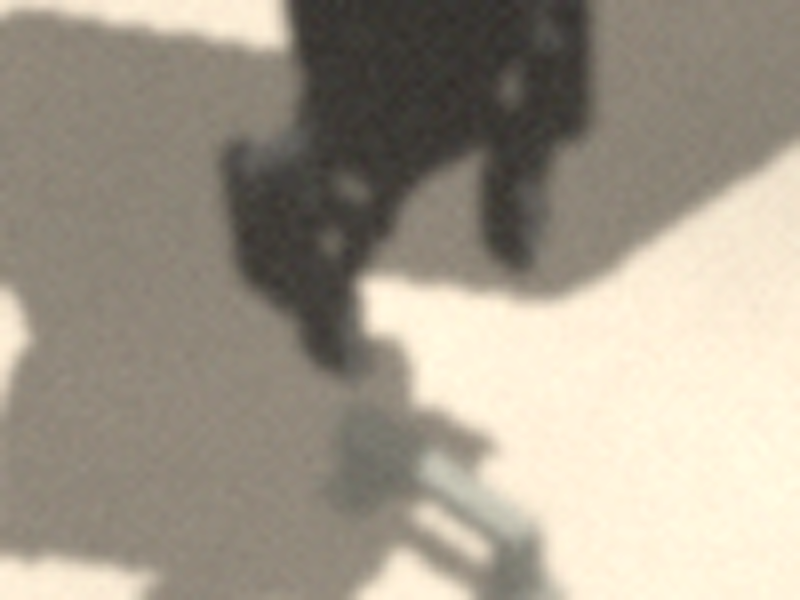

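Both nuts are placed, with holes at about (308,180) and (341,185). The fingers straddle the handle's bar, so I go down on it.

jog_arm(motion="0 0 0 0.15 0.05 1.5 7; 0 0 0 0 0 2 7; 0 0 0 0 0 2 7; 0 0 0 0 0 1.5 7; 0 0 0 0 0 1 7; 0 0 0 0 0 0 7; 0 0 0 0 0 0 7")

```text
time: 32.25
ee_pos: [0.4283, -0.1329, -0.0039]
tcp_rot: [-3.142, -0.0, 0.603]
force: [0.8, 0.2, 0.0]
width: 0.0699
```

```bash
python3 pic.py scene 210 170 100 75 s10; python3 mv.py .428 -.1335 -.003 34.5
```

```text
t 32.30 pos [ 0.4283 -0.133  -0.0036] rpy [ 3.1411e+00 -4.0000e-04  6.0240e-01] w 0.0697 F [-0.6 -0.3  0.5]
turn z 0.0002 then shift cm [-0.053  0.022 -0.06 ]
```

View pics/s10.png

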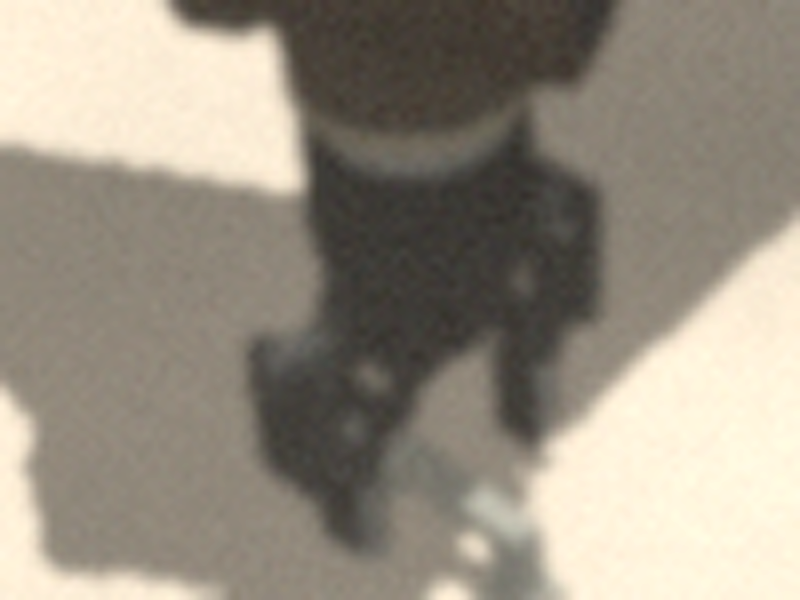

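jog_arm(motion="0 0 0 0 0 0 0.5; 0 0 0 0 0 0 0.5; 0 0 0 0 0 0 0.5; 0 0 0 0 0 0 0.5; 0 0 0 0 0 0 0.5; 0 0 0 0 0 0 0.5; 0 0 0 0 0 0 0.5; 0 0 0 0 0 0 0.5; 0 0 0 0 0 0 0.5; 0 0 0 0 0 0 0.5", force=60)

```text
time: 33.3
ee_pos: [0.428, -0.1332, -0.0037]
tcp_rot: [3.141, -0.0, 0.602]
force: [-1.0, -0.5, 5.6]
width: 0.0127
```

jog_arm(motion="0 0 0 0 0 -2 0.5; 0 0 0 0 0 -2 0.5; 0 0 0 0 0 -2 0.5; 0 0 0 0 0 -2 0.5; 0 0 -0.124 0 0 0 0.5; 0 0 -0.125 0 0 0 0.5; 0 0 -0.125 0 0 0 0.5; 0 0 -0.125 0 0 0 0.5; 0 0 -0.125 0 0 0 0.5; 0 0 -0.125 0 0 0 0.5; 0 0 -0.125 0 0 0 0.5; 0 0 0 0 0 0 0.5")

```text
time: 34.5
ee_pos: [0.4277, -0.133, 0.076]
tcp_rot: [-3.141, -0.0, 1.478]
force: [0.5, 0.1, 0.0]
width: 0.0123
```

```bash
python3 mv.py .582 -.249 .07 84.6; python3 pic.py scene 200 150 120 90 s11;python3 pic.py top 330 180 120 90 t11
```

```text
t 34.50 pos [ 0.4277 -0.133   0.076 ] rpy [-3.1414e+00 -2.0000e-04  1.4778e+00] w 0.0123 F [0.5 0.1 0. ]
turn z 0.0012 then shift cm [-10.093  16.449   0.596]
```

View pics/s11.png

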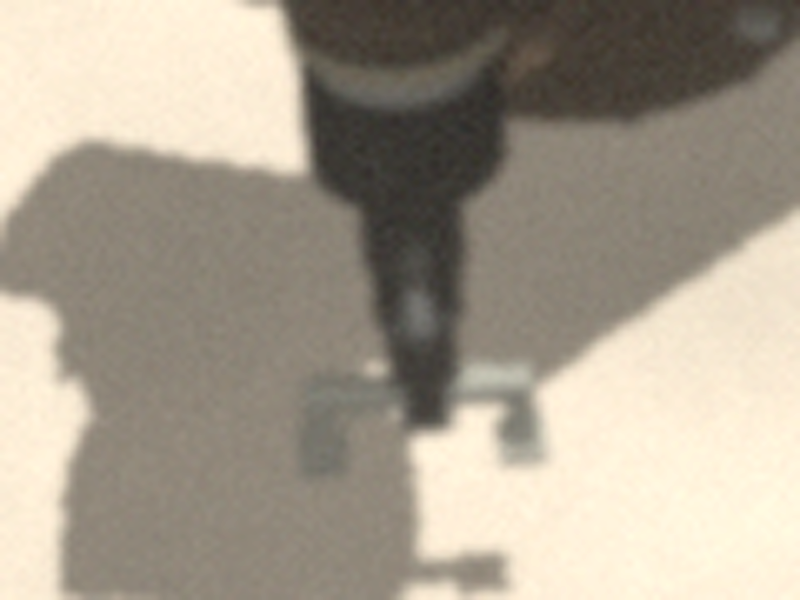

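View pics/t11.png

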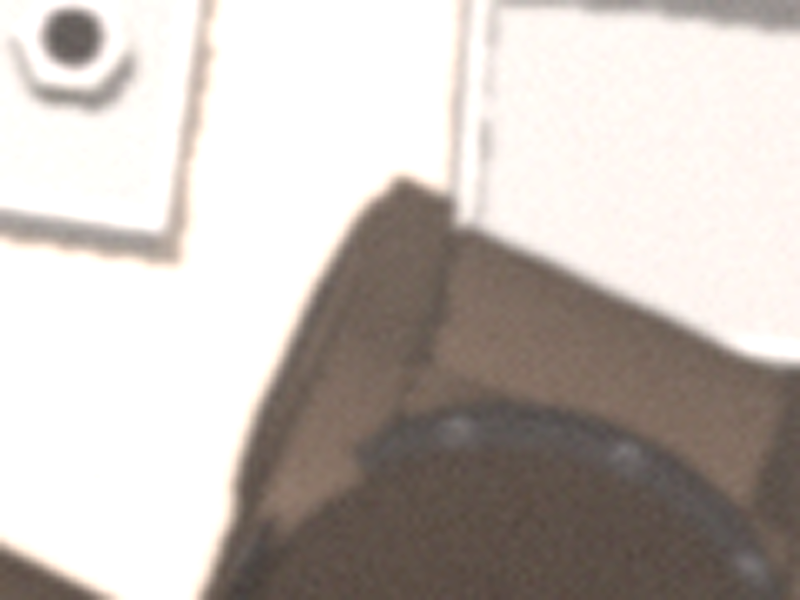

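The handle is held level at mid-bar: it spans crop (305–540) with the finger at 425. I carry it to its drawer.

jog_arm(motion="0 0 0 -1.4 2.3 0 0.5; 0 0 0 -1.4 2.3 0 0.5; 0 0 0 -1.4 2.3 0 0.5; 0 0 0 -1.4 2.4 0 0.5; 0 0 0 -1.5 2.4 0 0.5; 0 0 0 -1.5 2.4 0 0.5; 0 0 0 -1.5 2.4 0 0.5; 0 0 0 0 0 0 0.5; 0 0 0 0 0 0 0.5; 0 0 0 0 0 0 0.5")

```text
time: 35.6
ee_pos: [0.5817, -0.2486, 0.0757]
tcp_rot: [-3.14, -0.001, 1.475]
force: [0.9, 0.0, -0.4]
width: 0.0124
```

```bash
python3 mv.py .582 -.249 .04 84.6 .582 -.249 0 84.6; python3 pic.py scene 180 190 120 100 s12
```

```text
t 35.60 pos [ 0.5817 -0.2486  0.0757] rpy [-3.1405e+00 -6.0000e-04  1.4748e+00] w 0.0124 F [ 0.9  0.  -0.4]
turn z -0.0018 then shift cm [-0.037  0.031  3.572]
turn z -0.0000 then shift cm [ 0. -0.  4.]
```

View pics/s12.png

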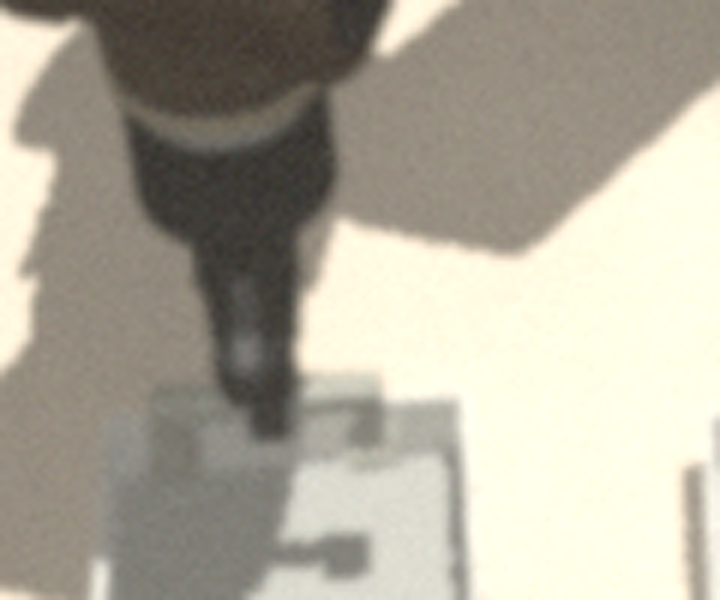

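jog_arm(motion="0 0 0 0 0 1.5 0.5; 0 0 0 0 0 2 0.5; 0 0 0 0 0 1.6 0.5; 0 0 0 0 0 1.2 0.5; 0 0 0 0 0 0.8 0.5; 0 0 0 0 0 0.3 0.5; 0 0 0 0 0 0 0.5; 0 0 0 0 0 0 0.5")

```text
time: 36.45
ee_pos: [0.5829, -0.2494, 0.0025]
tcp_rot: [3.141, 0.0, 1.476]
force: [0.6, -0.1, -0.3]
width: 0.0124
```

jog_arm(motion="0 0 0 0 0 0.15 0.5; 0 0 0 0 0 0.1 0.5; 0 0 0 0 0 0 0.5")

```text
time: 36.75
ee_pos: [0.5826, -0.2493, -0.0004]
tcp_rot: [3.141, -0.0, 1.476]
force: [0.1, -0.5, -1.2]
width: 0.0125
```

jog_arm(motion="0 0 0 0 0 0.05 0.5; 0 0 0 0 0 0 0.5; 0 0 0 0 0 0 4.5; 0 0 0 0 0 0 4.5; 0 0 0 0 0 0 4.5; 0 0 0 0 0 0 4.5; 0 0 0 0 0 -1 4.5; 0 0 0 0 0 -2 4.5; 0 0 0 0 0 -3 4.5; 0 0 0 0 0 -4 4.5; 0 0 0 0 0 -4 4.5; 0 0 0 0 0 0 4.5")

```text
time: 37.95
ee_pos: [0.5846, -0.2503, 0.1452]
tcp_rot: [3.133, 0.004, 1.476]
force: [-0.5, 0.7, 0.6]
width: 0.0451
```

jog_arm(motion="0 0 0 0 -4 0 4.5; 0 0 0 0 -4 0 4.5; 0 0 0 0 -4 0 4.5; 0 0 0 0 -4 0 4.5; 0 0 0 0 -2 0 4.5; 0 0 0 0 0 0 4.5; 0 0 0 0 0 0 4.5")

```text
time: 38.65
ee_pos: [0.4039, -0.2326, 0.1394]
tcp_rot: [3.14, 0.001, 1.475]
force: [-0.5, 0.6, 0.0]
width: 0.0454
```

```bash
python3 pic.py top 150 110 350 200 t13; python3 pic.py scene 180 180 300 150 s13; python3 mv.py
```

```text
t 38.75 pos [ 0.4043 -0.2325  0.1391] rpy [3.1409e+00 3.0000e-04 1.4763e+00] w 0.0452 F [0.4 0.4 0. ]
```

View pics/t13.png

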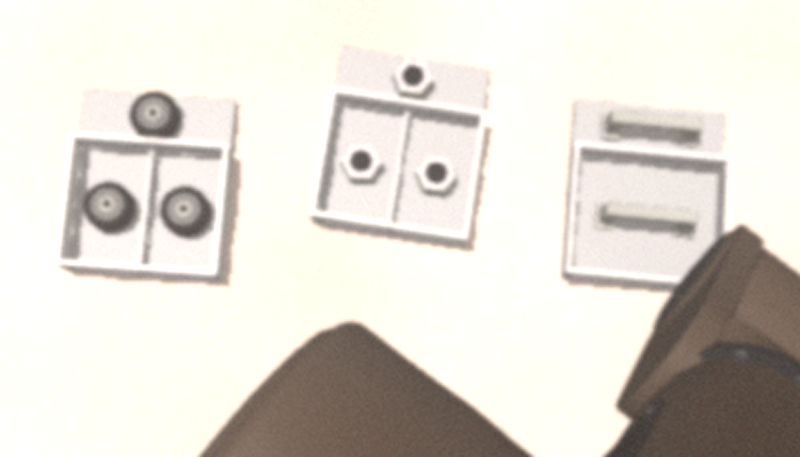

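View pics/s13.png

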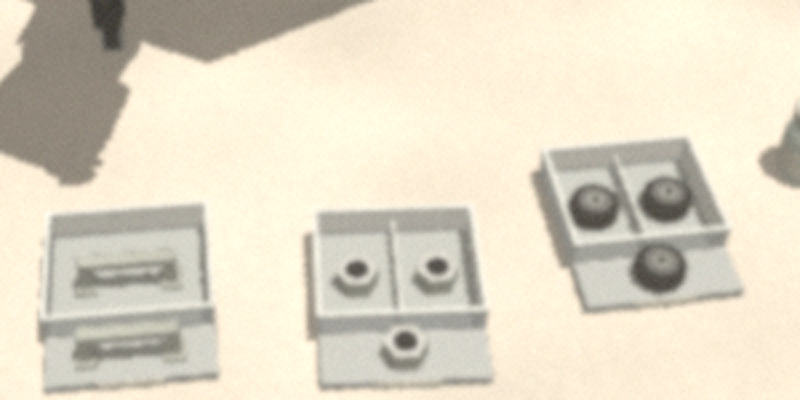

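Run:
```python
from h import *
s=load("t13.npz");k=8
im=s["image"][150:236,390:476]
c=cv2.resize(im,(602,602),interpolation=cv2.INTER_CUBIC);c=cv2.convertScaleAbs(c,alpha=1.5)
p=np.load("drawers.npy")[2];cc,q=np.cos(p[2]),np.sin(p[2])
def w(x,y,z): return [p[0]+cc*x-q*y,p[1]+q*x+cc*y,z]
def box(x,hx,hy,z): return ((proj(s,[w(x+a*hx,b*hy,z) for a,b in((1,1),(1,-1),(-1,-1),(-1,1))])-[390,150])*7+3).round().astype(np.int32)
cv2.polylines(c,[box(0,.007,.046,.041),box(.094,.007,.046,.05),box(0,.063,.075,.038)],True,(0,0,255),1)
cv2.imwrite("pics/fin.png",c)
```

```text
(no output)
```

View pics/fin.png

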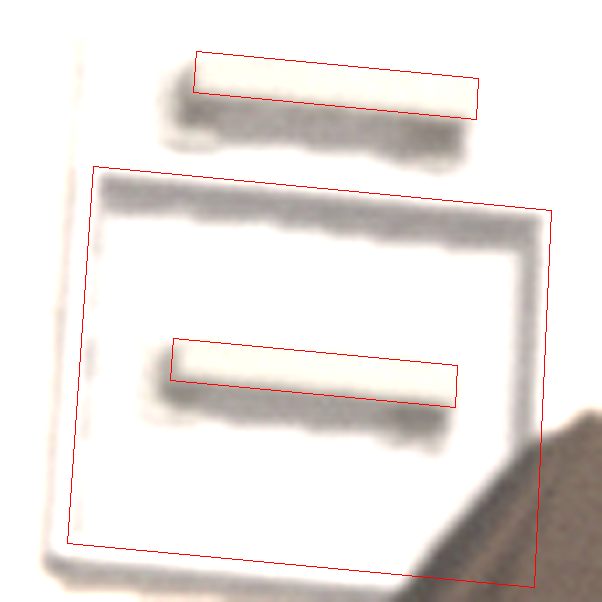

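The drawn outlines match the placed bar and the sample bar to within about 1–2 mm, and the two are parallel. I'm handing the job in.

```bash
python3 -c "
from rig import bot
print(bot.sign_off())"
```

```text
the job is handed in; nothing more can be done
None
```

I sorted all five parts and handed the job in at about 39 s of the 112 s allowed. The wheels and nuts lie flat, one in each bay of their drawers. The bow handle stands on its feet in the middle of its drawer.

- **Last checks:** the final top and scene pictures show every part in place and the gripper clear at 0.14 m height. The handle's bar lies within about 1–2 mm of the drawer's centre and is parallel to the sample. Force readings stayed at about 10 N or less.
- **Not checked:** I never moved near the tape or the jar, but I did not measure their positions again at the end.
- **What failed or disagreed:**
  - **First grasp missed:** it closed above wheel a without touching it. The pictures showed the real fingertips about 20–33 mm behind the TCP, depending on the opening, so I gripped lower than the description implies. I then regripped that wheel once more, because the first hold was only near its top edge.
  - **Grip widths:** they read about 1–2 mm below the nominal sizes.
  - **Camera views:** they differed by up to about 3 mm on the wheel and nut positions and about 5 mm on the handle. No later grasp or placing needed mending.

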